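# Gauge and sort loose pull pins with the stepped ring gauge

### The arm

A 6-joint arm with a two-finger parallel gripper is mounted at the origin on a cart in front of the work surface, level with it; the furniture and walls round the work are solid. World frame = base frame: x ahead of the robot, y to its left, z up, the work surface at z = 0. Lengths are in m, angles in rad, forces in N, time in s.
With the tool pointing down it reaches from about 0.35 to 0.975 m from the base axis. Payload 7.1 kg.
Tool frame: the origin (TCP) lies on the mounting face of the last link; the fingertips stand 182 mm ahead of it and the grasp point (between the pads) lies 163 mm ahead of it; z points along the fingers, y is the line along which they close (so a half turn about z gives the same grasp; the last joint's range is limited). The gripper opens to 88 mm and grips with 3 to 60 N. Pads are 20 mm wide; open, the fingers measure 115 mm over their backs; the gripper's body (75 mm by 178 mm) begins 61 mm behind the grasp point.
Start: joints at [-1.127, 0.423, 1.63, -0, 1.089, -0.019], TCP at [0.279, -0.559, 0.405] pointing down, gripper open.
Joint ranges: [-3, 3], [-0.9, 2.11], [0.09, 2.58], [-1.31, 4.45], [0.11, 2.69], [-2.54, 2.54]. Speed limits (rad/s): [2.39, 2.39, 3.01, 3.14, 3.14, 3.14].

### API

Orientations are given as a unit quaternion [w, x, y, z].
In Python, from rig import monitor, snapshot, job, find_in gives the robot as it stands.
- The arm moves only by the tool drive_tool, never from a script. Its argument "steps" is a list of rows, each a list of 3 entries, a list of its own where there are three numbers: the shift along the world's x, y, z scaled (see below), then the turn, a rotation vector about the world's x, y, z scaled (see below), then the opening, from 0 (shut) to 1 (fully open). In form: [[[x, y, z], [rx, ry, rz], gripper], ...]. A call has 1 to 10 rows; each row is the pose to reach, as a shift and turn from the pose commanded when the call began; what a row does not reach only later rows make up. The controller multiplies each number of a shift by 0.5 m and each number of a turn by 90 degrees. A row lasts 1/10 s, in which the tool goes at most 50 mm and 8.59 degrees, less where a joint would pass 70% of its speed; a pose out of reach is approached as far as the arm can. A call with a number of a shift or a turn outside -1 to 1 is refused whole. A call with a gripper value outside its range is refused whole. The fingers move at their own pace and stop on an object; the grip force is fixed at half the most. Time passes only in rows, so rows that repeat a pose let the fingers close. It gives the time, the measured TCP pose, the force, the opening and the grip force at its end, in the units of the state.
- monitor.sense(): the state, without advancing time (a new reading comes with each control period).
- snapshot(name): name is "scene" or "top"; returns a dict with "pixels" (384x512x3 uint8, red, green, blue), "fx", "fy", "cx", "cy" (pixels), "k1" (the pictures are not rectified: a ray, as slopes to the right and down, at radius r is drawn at 1 + k1 r^2 times it, then the intrinsics apply), "cam_to_world" (4x4, takes a point from camera to world coordinates). Camera axes: x right, y down, z forward; pixel columns grow to the right and rows downward; lengths in m; the calibration is good to about 2 mm. A picture is of the moment at which its call begins. There is no depth.
- job.job_done(): hands the job in; it is judged then, once.
Trained networks look in a picture, given as the dict that the camera call returned (one of the last four; its "shot" number tells which), for a name from the list of things; names that differ only in an ending like _2 or _b are one class to them, and where a whole thing is asked for, a point or a joint stands for the part that bears it (a point fixed in the world has none). Each returns a list of dicts, best first, with "score" (0 to 1); they miss things now and then, are a little off and sometimes report something else, mostly with a low value. They report only what shows in the picture. A call takes as long as a camera call. They do not tell look-alikes from the thing itself.
- find_in(name, picture): "xy" ([column, row] in pixels, amid what is visible of it).
The state is a dict: "t": time; "qpos": joint angles; "joint_vel": joint speeds; "joint_torque": joint torques, N m; "tool_pos": TCP position; "ee_rot": TCP orientation; "ft_force": force on the tool from outside, world axes, zero at the start; "wrist_torque": the same for the moment, N m; "gripper_width": finger opening in m; "grasp_force": force on a finger pad.
Only numpy, scipy, OpenCV 4.12 (cv2) and the standard library are available. Lean on these libraries where they do the work, as an engineer would, in place of code of your own. Each camera call takes 0.05 s, during which the arm holds its last target. There are 200 camera calls.

### The job

Wake the tally box: press its green key, then its white key, fully down, one at a time. Draw the orange lock pin from its bore and hang it in the notch beside the rings. Then take the pull pins, red, then yellow, then blue (one may be missing): push each tip first into the ring gauge until a ring stops it, draw it out and lay it flat inside its lane of the grey tray: near lane if the second ring stopped it, middle lane for the third, far lane for the fourth. Finally put the lock pin fully back in its bore, then press the black key; leave the filter cap and the pliers alone.

Things in the scene. Friction and masses are not known exactly. Their poses are not given: they have to be found in the camera images.
- red_pin: red pull pin, 0.14 kg: heavy square red head 34 mm long, 24 x 24 mm in section, lying level on its flats with its axis 12 mm up, and a light steel shank 74 mm long, 10, 16 or 22 mm thick (the gauge tells which; no two alike), tip chamfered 2 mm. Centre of mass within 10 mm of the head's centre. Origin: head's centre; +x along the shank to the tip. May be absent (None from the start)
- red_tip (a point): centre of the flat tip of the red pin's shank, 91 mm from the head's centre along +x
- yellow_pin: yellow pull pin, 0.14 kg: heavy square yellow head 34 mm long, 24 x 24 mm in section, lying level on its flats with its axis 12 mm up, and a light steel shank 74 mm long, 10, 16 or 22 mm thick (the gauge tells which; no two alike), tip chamfered 2 mm. Centre of mass within 10 mm of the head's centre. Origin: head's centre; +x along the shank to the tip. May be absent (None from the start)
- yellow_tip (a point): centre of the flat tip of the yellow pin's shank, 91 mm from the head's centre along +x
- blue_pin: blue pull pin, 0.14 kg: heavy square blue head 34 mm long, 24 x 24 mm in section, lying level on its flats with its axis 12 mm up, and a light steel shank 74 mm long, 10, 16 or 22 mm thick (the gauge tells which; no two alike), tip chamfered 2 mm. Centre of mass within 10 mm of the head's centre. Origin: head's centre; +x along the shank to the tip. May be absent (None from the start)
- blue_tip (a point): centre of the flat tip of the blue pin's shank, 91 mm from the head's centre along +x
- gauge: fixed stepped ring gauge: blue base 105 x 62 x 10 mm with four upright steel rings, outer diameter 46, 8 mm thick, in a row on one level axis 55 mm above the table; from the mouth inward the bores are 25, 19, 13 and 7 mm. Origin on the table under the mouth (entry face of the widest ring); +x is the way a pin is pushed in. Ring tops are 78 mm up
- lock_pin: lock pin, 0.08 kg: square orange head 22 x 22 mm, 24 mm high, and under it a steel shank 10 mm thick and 70 mm long, tip chamfered 2 mm. It starts upright in the bore, right in front of the mouth, and bars it. Origin: head's centre (92 mm above the table in the bore), x and y along the head's flats, z up from tip to head
- bore (a point): floor of the lock pin's bore: a square hole 12.5 mm wide and 26 mm deep in a 32 mm block, 20 mm before the mouth on the gauge's centre line; the floor is 10 mm, the block's top 36 mm above the table. The gauge's axes
- notch (a point): parking notch beside the rings (45 mm behind the mouth, 50 mm to the gauge's -y side): a level fork, tines 7 x 6 mm with a gap of 14 mm between them, open towards the gauge's -x and from above. The point lies mid-gap at the height of the tines' tops, 86 mm above the table; the tines reach 18 mm before it and the gap ends 20 mm behind it. The shank hangs in the gap, the head rests on the tines
- ring2 (a point): centre of the entry face of ring 2 (bore 19 mm), on the axis, 20 mm behind the mouth along the gauge's +x, 55 mm above the table; its axes are the gauge's
- ring3 (a point): centre of the entry face of ring 3 (bore 13 mm), on the axis, 40 mm behind the mouth along the gauge's +x, 55 mm above the table; its axes are the gauge's
- ring4 (a point): centre of the entry face of ring 4 (bore 7 mm), on the axis, 60 mm behind the mouth along the gauge's +x, 55 mm above the table; its axes are the gauge's
- lane_near (a point): centre of the floor (3 mm above the table) of the lane nearest the robot, for the pin that the second ring stops. Loose flat grey tray, 159 x 134 mm, 0.9 kg; three lanes side by side, 52 mm apart along this point's x, each 49 mm wide and 128 mm long along its y, ridges with tops 8 mm above the table round them. The lane's dark stripe is 22 mm wide, as its shank
- lane_middle (a point): centre of the floor (3 mm above the table) of the lane in the middle, for the pin that the third ring stops. Loose flat grey tray, 159 x 134 mm, 0.9 kg; three lanes side by side, 52 mm apart along this point's x, each 49 mm wide and 128 mm long along its y, ridges with tops 8 mm above the table round them. The lane's dark stripe is 16 mm wide, as its shank
- lane_far (a point): centre of the floor (3 mm above the table) of the lane farthest from the robot, for the pin that the fourth ring stops. Loose flat grey tray, 159 x 134 mm, 0.9 kg; three lanes side by side, 52 mm apart along this point's x, each 49 mm wide and 128 mm long along its y, ridges with tops 8 mm above the table round them. The lane's dark stripe is 10 mm wide, as its shank
- green_key (a joint): travel of the green key, 0 (up) to 0.006 m (fully down); counts as pressed beyond 0.004; about 4 N to the bottom, springs back
- green_key_top (a point): centre of the top of the green key's cap, 24 mm in diameter, 32 mm above the table when up; pressed straight down. The three keys stand 44 mm apart in a row on the fixed grey tally box (170 x 46 mm, 14 mm high, 22 mm at the readout end); which key is where varies
- white_key (a joint): travel of the white key, 0 (up) to 0.006 m (fully down); counts as pressed beyond 0.004; about 4 N to the bottom, springs back
- white_key_top (a point): centre of the top of the white key's cap, 24 mm in diameter, 32 mm above the table when up; pressed straight down. The three keys stand 44 mm apart in a row on the fixed grey tally box (170 x 46 mm, 14 mm high, 22 mm at the readout end); which key is where varies
- black_key (a joint): travel of the black key, 0 (up) to 0.006 m (fully down); counts as pressed beyond 0.004; about 4 N to the bottom, springs back
- black_key_top (a point): centre of the top of the black key's cap, 24 mm in diameter, 32 mm above the table when up; pressed straight down. The three keys stand 44 mm apart in a row on the fixed grey tally box (170 x 46 mm, 14 mm high, 22 mm at the readout end); which key is where varies
- filter_cap: bystander: black round filter cap, 74 mm in diameter, 22 mm high; leave it alone. Origin under its centre
- pliers: bystander: blue-handled pliers lying flat, 64 x 168 x 14 mm; leave them alone. Origin under their middle
Mind the look-alikes: they are no part of the job. What is shaped like the lock_pin but pink is not meant.

How it is judged:
On the way, in this order (a step that is already met when the one before it is completed fails the run):
1. the green key is pressed down alone (value of joint green_key above 0.004 m and value of joint each of white_key, black_key below 0.002 m), for 0.1 s.
2. then the white key is pressed down alone (value of joint white_key above 0.004 m and value of joint each of green_key, black_key below 0.002 m), for 0.1 s.
3. the lock pin is drawn and hangs let go in the notch, upright, its head resting on the fork (x of lock_pin in the frame of notch between -0.016 and 0.013 m and y of lock_pin in the frame of notch between -0.007 and 0.007 m and z of lock_pin in the frame of notch between 0.006 and 0.017 m and angle between lock_pin's own z axis and vertical below 0.2 rad and contact force between lock_pin and the fingers below 0.1 N), for 0.1 s.
4. the red pin, if present, is pushed in tip first until a ring stops it: tip within 6 mm of the centre of that ring's entry face, pin bearing on the gauge (distance between red_tip and ring3 below 0.006 m and contact force between red_pin and gauge above 0.3 N), for 0.02 s.
5. the yellow pin, if present, is pushed in tip first until a ring stops it: tip within 6 mm of the centre of that ring's entry face, pin bearing on the gauge (distance between yellow_tip and ring2 below 0.006 m and contact force between yellow_pin and gauge above 0.3 N), for 0.02 s.
6. the blue pin, if present, is pushed in tip first until a ring stops it: tip within 6 mm of the centre of that ring's entry face, pin bearing on the gauge (distance between blue_tip and ring4 below 0.006 m and contact force between blue_pin and gauge above 0.3 N), for 0.02 s.
7. with every pin filed in its lane and the lock pin back in its bore, the black key is pressed down alone (x of red_pin in the frame of lane_middle between -0.018 and 0.018 m and x of red_tip in the frame of lane_middle between -0.021 and 0.021 m and y of red_pin in the frame of lane_middle between -0.066 and 0.066 m and y of red_tip in the frame of lane_middle between -0.067 and 0.067 m and height (world z) of each of red_pin, yellow_pin, blue_pin below 0.021 m and height (world z) of each of red_tip, yellow_tip, blue_tip below 0.023 m and x of yellow_pin in the frame of lane_near between -0.018 and 0.018 m and x of yellow_tip in the frame of lane_near between -0.021 and 0.021 m and y of yellow_pin in the frame of lane_near between -0.066 and 0.066 m and y of yellow_tip in the frame of lane_near between -0.067 and 0.067 m and x of blue_pin in the frame of lane_far between -0.018 and 0.018 m and x of blue_tip in the frame of lane_far between -0.021 and 0.021 m and y of blue_pin in the frame of lane_far between -0.066 and 0.066 m and y of blue_tip in the frame of lane_far between -0.067 and 0.067 m and z of lock_pin in the frame of bore between 0.074 and 0.088 m and horizontal distance between lock_pin and bore below 0.014 m and angle between lock_pin's own z axis and vertical below 0.2 rad and value of joint black_key above 0.004 m and value of joint each of green_key, white_key below 0.002 m), for 0.1 s.
At the end, for the whole second after the job is handed in: Pins lie let go, flat and still in their lanes (ring 2: near, ring 3: middle, ring 4: far): head within 18, tip within 21 mm of the middle line, neither past the ends, under 21 and 23 mm high; lock pin upright, fully down in its bore (6 mm); keys up (x of red_pin in the frame of lane_middle between -0.018 and 0.018 m and x of red_tip in the frame of lane_middle between -0.021 and 0.021 m and y of red_pin in the frame of lane_middle between -0.066 and 0.066 m and y of red_tip in the frame of lane_middle between -0.067 and 0.067 m and height (world z) of each of red_pin, yellow_pin, blue_pin below 0.021 m and height (world z) of each of red_tip, yellow_tip, blue_tip below 0.023 m and x of yellow_pin in the frame of lane_near between -0.018 and 0.018 m and x of yellow_tip in the frame of lane_near between -0.021 and 0.021 m and y of yellow_pin in the frame of lane_near between -0.066 and 0.066 m and y of yellow_tip in the frame of lane_near between -0.067 and 0.067 m and x of blue_pin in the frame of lane_far between -0.018 and 0.018 m and x of blue_tip in the frame of lane_far between -0.021 and 0.021 m and y of blue_pin in the frame of lane_far between -0.066 and 0.066 m and y of blue_tip in the frame of lane_far between -0.067 and 0.067 m and linear speed of each of red_pin, yellow_pin, blue_pin below 0.03 m/s and z of lock_pin in the frame of bore between 0.074 and 0.088 m and horizontal distance between lock_pin and bore below 0.014 m and angle between lock_pin's own z axis and vertical below 0.2 rad and value of joint each of green_key, white_key, black_key below 0.002 m); the robot touches nothing.
It fails at once if the filter cap is moved by more than 30 mm (distance of filter_cap from where it was at the start of the episode above 0.03 m).
It fails at once if the pair of pliers is moved by more than 30 mm (distance of pliers from where it was at the start of the episode above 0.03 m).
Of red_pin, yellow_pin, blue_pin only 2 to 3 are there at a start; the rules pass over those that are not, and their reading is None.
At some moment in a run one of tray may be knocked a few centimetres aside while the robot is not near it.
It also fails if it takes over 210 s, if anything falls off the work surface, if the arm or the gripper's body presses on something with over 40 N, if the wrist force passes 120 N, or if a joint passes its speed limit or range.

## Working session

There is one attempt and no reset: what is moved stays moved. The work goes in short steps, Python scripts to look and compute and a tool call to move; the robot and the scene stay as the last step left them, time stands still between calls to the robot, and variables do not carry over. Pictures are saved under pics/ and viewed, at most 14 in all, crops included, and the job is handed in when it is done.

Besides the shell and the picture viewer there is one more tool, called after "Request:" as a command line: name --argument value ..., lists and objects as JSON in quotes. drive_tool: Moves the arm, as the interface text tells. Shifts and turns lie within -1 to 1; 1 stands for 0.5 m of shift or 90 degrees of turn. Its arguments: {"type":"object","properties":{"steps":{"type":"array","items":{"type":"array"}}},"required":["steps"]}

```bash
mkdir -p pics; ls; cat > h.py <<'E'
import numpy as np, cv2
from rig import monitor, snapshot, job, find_in
def rays(s,uv):
    uv=np.atleast_2d(np.array(uv,float)); d=(uv-[s['cx'],s['cy']])/[s['fx'],s['fy']]
    u=d.copy()
    for _ in range(20): u=d/(1+s['k1']*(u**2).sum(1,keepdims=True))
    T=np.array(s['cam_to_world']); return T[:3,3], np.c_[u,np.ones(len(u))]@T[:3,:3].T
def onz(s,uv,z):
    o,r=rays(s,uv); return o+r*((z-o[2])/r[:,2])[:,None]
def tri(s1,a,s2,b):
    o1,r1=rays(s1,a);o2,r2=rays(s2,b);r1=r1[0];r2=r2[0]
    t=np.linalg.lstsq(np.c_[r1,-r2],o2-o1,rcond=None)[0]
    p,q=o1+t[0]*r1,o2+t[1]*r2; return (p+q)/2,np.linalg.norm(p-q)
def proj(s,p):
    T=np.linalg.inv(np.array(s['cam_to_world'])); c=np.atleast_2d(p)@T[:3,:3].T+T[:3,3]
    u=c[:,:2]/c[:,2:]; u=u*(1+s['k1']*(u**2).sum(1,keepdims=True)); return u*[s['fx'],s['fy']]+[s['cx'],s['cy']]
def save(s,n,box=None,k=1):
    im=cv2.cvtColor(np.array(s['pixels']),cv2.COLOR_RGB2BGR)
    if box: im=im[box[1]:box[3],box[0]:box[2]]
    cv2.imwrite('pics/'+n,cv2.resize(im,None,fx=k,fy=k,interpolation=cv2.INTER_CUBIC))
E
python3 - <<'E'
from h import *
np.set_printoptions(precision=3,suppress=True)
a=snapshot('scene');b=snapshot('top')
save(a,'scene0.png',k=1.55);save(b,'top0.png',k=1.55)
for s in(a,b): print(s['fx'],s['k1'],np.array(s['cam_to_world']).round(3).tolist())
for n in 'red_pin yellow_pin blue_pin red_tip yellow_tip blue_tip gauge lock_pin bore notch lane_near lane_middle lane_far green_key_top white_key_top black_key_top filter_cap pliers'.split():
    print(n)
    for s in(a,b):
        try:
            for f in find_in(n,s)[:3]: print('   ',s is b and 'top' or 'scn',np.round(f['xy'],1),round(f['score'],2),onz(s,f['xy'],.012)[0])
        except Exception as e: print(e)
E
```

```text
pics
468.9302211889748 -0.13035290135486768 [[-0.854, -0.316, 0.414, 0.178], [-0.521, 0.506, -0.688, 0.784], [0.008, -0.802, -0.597, 0.663], [0.0, 0.0, 0.0, 1.0]]
477.4389108537213 -0.18546562641899914 [[-0.012, -0.987, 0.16, 0.397], [-1.0, 0.013, 0.007, 0.13], [-0.009, -0.16, -0.987, 1.181], [0.0, 0.0, 0.0, 1.0]]
red_pin
    scn [333.4 213.7] 0.69 [ 0.43  -0.005  0.012]
    top [320.3 250.1] 0.56 [ 0.442 -0.011  0.012]
    top [178.  215.8] 0.49 [0.531 0.339 0.012]
yellow_pin
    scn [303.  201.4] 0.84 [ 0.507 -0.009  0.012]
    top [317.  223.4] 0.69 [ 0.508 -0.005  0.012]
blue_pin
    scn [276.1 190.5] 0.84 [ 0.58  -0.014  0.012]
    top [318.3 199.6] 0.63 [ 0.567 -0.01   0.012]
red_tip
    scn [333.  210.5] 0.89 [ 0.435 -0.015  0.012]
    scn [226.4 245.4] 0.15 [0.575 0.206 0.012]
    top [325.8 254.1] 0.61 [ 0.432 -0.024  0.012]
yellow_tip
    scn [305.5 201.1] 0.69 [ 0.503 -0.013  0.012]
    scn [204.7 298.1] 0.56 [0.531 0.343 0.012]
    top [311.6 226.7] 0.7 [0.5   0.009 0.012]
blue_tip
    scn [278.6 197. ] 0.78 [0.563 0.006 0.012]
    scn [304.7 200.1] 0.36 [ 0.506 -0.016  0
[... 1193 characters left out ...]
27.1 244.9] 0.52 [0.574 0.204 0.012]
    top [221.  239.6] 0.7 [0.471 0.232 0.012]
white_key_top
    scn [238.4 173.8] 0.74 [ 0.692 -0.026  0.012]
black_key_top
    scn [264.6 260.6] 0.52 [0.487 0.203 0.012]
    top [225.6 236.9] 0.43 [0.478 0.22  0.012]
    top [178.4 216.1] 0.28 [0.53  0.338 0.012]
filter_cap
    scn [233.5 174.4] 0.74 [ 0.701 -0.017  0.012]
    scn [311.4 273.5] 0.63 [0.394 0.186 0.012]
    top [239.8 270.5] 0.7 [0.395 0.186 0.012]
    top [219.6 239.2] 0.19 [0.472 0.235 0.012]
pliers
    scn [170.3 202.1] 0.74 [0.763 0.153 0.012]
    top [252.3 117.9] 0.85 [0.78  0.152 0.012]
    top [314.1 147.2] 0.67 [ 0.701 -0.003  0.012]
    top [221.4 239.8] 0.43 [0.471 0.231 0.012]
```

```bash
python3 -c "
from rig import monitor; print(monitor.sense())"
```

```text
{'t': 1.9, 'qpos': array([-1.12698783e+00,  4.23095316e-01,  1.62994198e+00,  1.97399367e-05,
        1.08858897e+00, -1.89993414e-02]), 'joint_vel': array([-0.0007991 ,  0.00120853,  0.00031878,  0.00175463,  0.00016245,
        0.00014969]), 'joint_torque': array([ 2.04711723e-04, -5.44567966e+01, -2.74041027e+01,  6.44987309e-02,
        1.69416686e-02, -1.63173632e-05]), 'tool_pos': array([ 0.27905079, -0.55921038,  0.40466146]), 'ee_rot': array([-1.82753125e-05,  9.73346424e-01,  2.29339790e-01,  5.00427724e-06]), 'ft_force': array([ 0.22938326,  0.52170124, -0.40999032]), 'wrist_torque': array([-0.03457783,  0.03396962, -0.00546095]), 'grasp_force': 0.0, 'gripper_width': 0.08756773892112674}
```

View pics.

View pics/scene0.png

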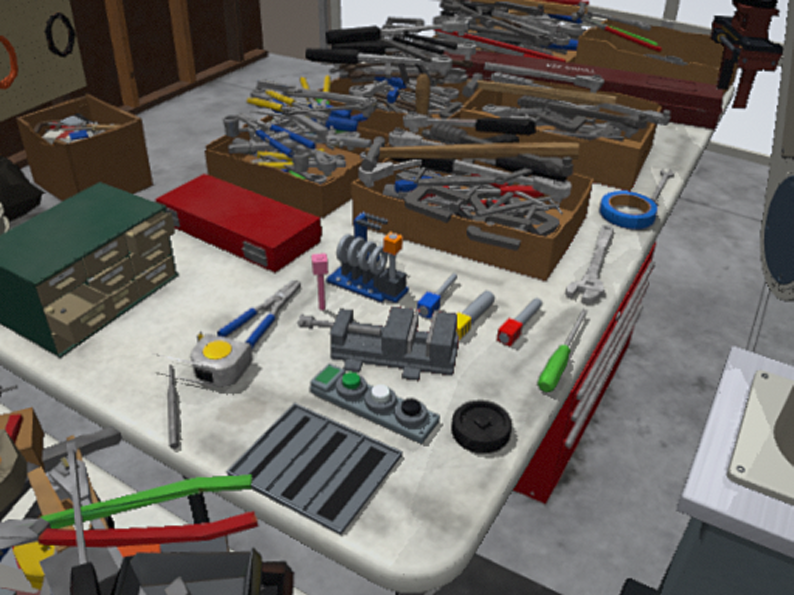

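View pics/top0.png

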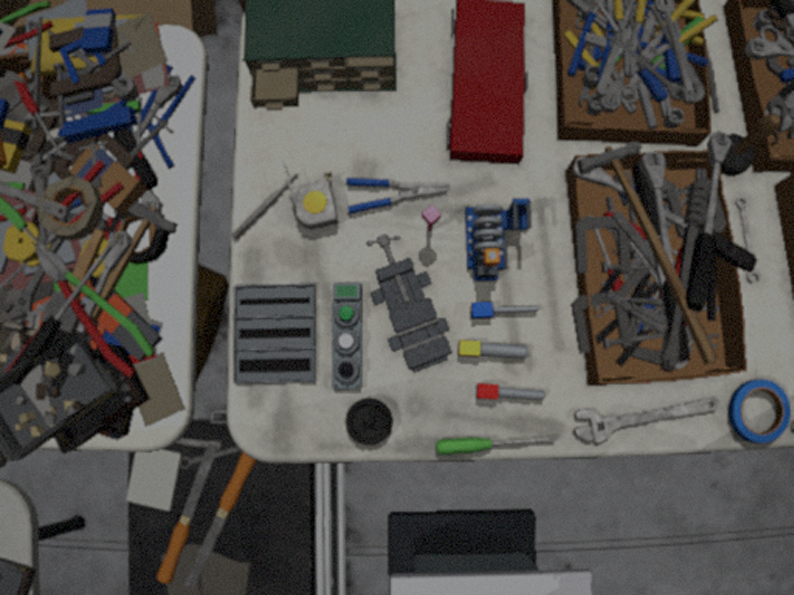

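The scene view shows the gauge and lock pin at about (385,245), the pink decoy at (320,275), the pins at (430,300), (470,320) and (515,325), the keys at (350,380), (380,393) and (410,408), and the tray at (315,465). The top view confirms all three pins are present, with heads to the left (+y) and tips towards -y. The gauge mouth faces the robot.

```bash
cat >> h.py <<'E'
HSV={'red':[(0,150,90),(6,255,255)],'orange':[(8,150,110),(16,255,255)],'yellow':[(24,150,90),(32,255,255)],'blue':[(108,140,60),(122,255,255)],'green':[(62,120,60),(85,255,255)]}
def hsv(s): return cv2.cvtColor(np.array(s['pixels']),cv2.COLOR_RGB2HSV)
def blob(s,c,uv,w=14,rng=None):
    lo,hi=rng or HSV[c]; m=cv2.inRange(hsv(s),lo,hi); u,v=[int(round(x)) for x in uv]
    k=np.zeros_like(m); k[v-w:v+w+1,u-w:u+w+1]=m[v-w:v+w+1,u-w:u+w+1]
    n,l,st,ce=cv2.connectedComponentsWithStats(k)
    if n<2: return None
    i=1+st[1:,4].argmax(); return ce[i],st[i,4],(l==i)
E
python3 - <<'E'
from h import *
import pickle
np.set_printoptions(precision=4,suppress=True)
a=snapshot('scene');b=snapshot('top'); pickle.dump((a,b),open('s0.pkl','wb'))
A={'red':(331,213),'yellow':(301,208),'blue':(276,196),'orange':(254,156),'green':(226,245)}
B={'red':(314,252),'yellow':(303,224),'blue':(310,200),'orange':(317,166),'green':(223,202)}
for c in A:
    x,y=blob(a,c,A[c]),blob(b,c,B[c])
    for s,p,z in((a,A,x),(b,B,y)): print(c,hsv(s)[p[c][1],p[c][0]],z and (z[0],z[1]))
    if x and y: print('   ',tri(a,x[0],b,y[0]))
ims=[]
for s,bx,k in((a,(205,130,295,200),4.2),(b,(290,120,350,190),4.2)):
    im=cv2.cvtColor(np.array(s['pixels']),cv2.COLOR_RGB2BGR)[bx[1]:bx[3],bx[0]:bx[2]]
    ims.append(cv2.resize(im,None,fx=k,fy=k,interpolation=cv2.INTER_CUBIC))
cv2.imwrite('pics/g.png',np.hstack(ims))
E
```

```text
red [  0 230 195] (array([328.9655, 211.8448]), np.int32(116))
red [  1 196 142] (array([314.0294, 252.0098]), np.int32(102))
    (array([0.4374, 0.0057, 0.0212]), np.float64(3.0068440337445074e-06))
yellow [ 24 234 122] (array([297.9565, 208.337 ]), np.int32(92))
yellow [ 31 150 148] (array([301.8644, 225.322 ]), np.int32(59))
    (array([0.5013, 0.0334, 0.0233]), np.float64(0.0026682220226050012))
blue [109 226 199] (array([276.9766, 194.9531]), np.int32(128))
blue [109 182 143] (array([310.816, 199.704]), np.int32(125))
    (array([0.5655, 0.0098, 0.0195]), np.float64(0.0007131728778389957))
orange [ 15 255 191] (array([252.1596, 156.1277]), np.int32(94))
orange [110   6 131] (array([313.8333, 163.    ]), np.int32(12))
    (array([0.6375, 0.0074, 0.0997]), np.float64(0.005718163914385457))
green [ 70 195 144] (array([225.9588, 245.0515]), np.int32(97))
green [ 71 164 106] (array([222.8548, 201.8548]), np.int32(62))
    (array([0.5617, 0.2254, 0.0348]), np.float64(0.0011860277783764213))
```

View pics/g.png

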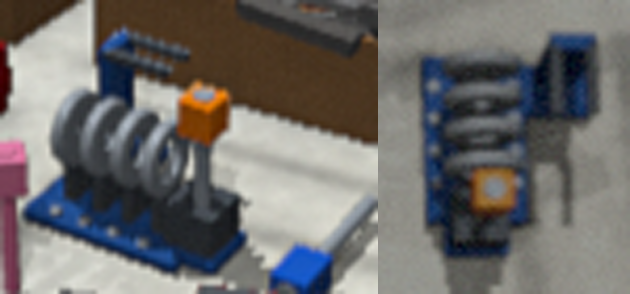

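The left crop shows the orange head over the bore block, with the four rings and the fork post to the rear right. The right crop shows the gauge almost aligned with world x. Next I'll fit box models to get subpixel poses.

```bash
cat >> h.py <<'E'
from scipy.optimize import minimize
RNG={'red':[(0,120,60),(7,255,255)],'orange':[(8,120,80),(19,255,255)],'yellow':[(22,100,60),(34,255,255)],'blue':[(104,110,50),(124,255,255)],'green':[(60,90,50),(88,255,255)]}
def hull(s,pts,sh,f=4):
    uv=(proj(s,pts)-sh[:2])*f
    m=np.zeros((sh[3]*f,sh[2]*f),np.uint8); h=cv2.convexHull(uv.astype(np.float32).round().astype(np.int32))
    cv2.fillConvexPoly(m,h,1); return cv2.resize(m.astype(np.float32),(sh[2],sh[3]),interpolation=cv2.INTER_AREA)
def box(x,y,yaw,dim,z0):
    c=np.array([[i,j,k] for i in(-.5,.5) for j in(-.5,.5) for k in(0,1)])*dim
    R=np.array([[np.cos(yaw),-np.sin(yaw),0],[np.sin(yaw),np.cos(yaw),0],[0,0,1]]); return c@R.T+[x,y,z0]
def fit(views,c,shape,p0,pc,w=22,steps=None):
    ms=[]
    for s in views:
        u,v=proj(s,pc)[0].round().astype(int); sh=(u-w,v-w,2*w+1,2*w+1)
        m=cv2.inRange(hsv(s),*RNG[c])[v-w:v+w+1,u-w:u+w+1]>0
        n,l,st,ce=cv2.connectedComponentsWithStats(m.astype(np.uint8)); i=1+st[1:,4].argmax(); ms.append((s,sh,(l==i).astype(np.float32)))
    def cost(p):
        r=0
        for s,sh,m in ms:
            h=hull(s,shape(p),np.array(sh)); r+=1-np.minimum(h,m).sum()/np.maximum(h,m).sum()
        return r/len(ms)
    p0=np.array(p0,float); st=np.array(steps or [.008,.008,.15])[:len(p0)]
    for _ in range(3):
        o=minimize(cost,p0,method='Nelder-Mead',options=dict(initial_simplex=np.vstack([p0]+[p0+d for d in np.diag(st)]),xatol=1e-4,fatol=1e-4)); p0=o.x; st=st/2
    return o.x,o.fun
E
python3 - <<'E'
from h import *
import pickle
np.set_printoptions(precision=4,suppress=True)
a,b=pickle.load(open('s0.pkl','rb'))
P={'red':(.437,.006),'yellow':(.501,.033),'blue':(.5655,.01)}
for c,p in P.items():
    for V in((a,b),(a,),(b,)):
        print(c,fit(V,c,lambda q:box(q[0],q[1],q[2],(.024,.034,.024),0),[*p,0],[*p,.012]))
for V in((a,b),(a,),(b,)):
    print('lock',fit(V,'orange',lambda q:box(q[0],q[1],q[2],(.022,.022,.024),.080),[.6375,.0,0],[.6375,.0,.092]))
# height check of lock
print('lock z',fit((a,b),'orange',lambda q:box(q[0],q[1],0,(.022,.022,.024),q[2]),[.6375,.0,.08],[.6375,.0,.092],steps=[.008,.008,.008]))
print('green',fit((a,b),'green',lambda q:np.c_[q[0]+.012*np.cos(np.arange(0,6.28,.3)),q[1]+.012*np.sin(np.arange(0,6.28,.3)),0*np.arange(0,6.28,.3)+q[2]],[.5617,.2254,.032],[.5617,.2254,.032],w=9,steps=[.005]*3))
# keys in top
g=cv2.cvtColor(np.array(b['pixels']),cv2.COLOR_RGB2GRAY)
for z,nm,uv,s in((.032,'white',(223,220),b),(.032,'black',(223,239),b),(.032,'white',(245,253),a),(.032,'black',(264,262),a)):
    h=hsv(s); m=(h[...,2]>(165))&(h[...,1]<60) if nm=='white' else h[...,2]<45
    u,v=uv; k=np.zeros_like(m); k[v-9:v+10,u-9:u+10]=m[v-9:v+10,u-9:u+10]
    n,l,st,ce=cv2.connectedComponentsWithStats(k.astype(np.uint8)); i=1+st[1:,4].argmax()
    print(nm,st[i,4],onz(s,ce[i],z)[0])
# gauge base edges in top
m=cv2.inRange(hsv(b),*RNG['blue'])[120:190,285:350]
L=[];R=[]
for r in range(70):
    c=np.flatnonzero(m[r]); 
    if len(c)>2: L.append((c.min()+285-.5,r+120)); print(r+120,c.min()+285,c.max()+285,end='; ')
L=np.array(L); W=onz(b,L,.010); print(); print(W[:,:2].tolist().__repr__()[:10], np.polyfit(W[4:-6,0],W[4:-6,1],1)); print(W[::4])
E
```

```text
red (array([ 0.4367,  0.0029, -0.0341]), np.float64(0.36109375953674316))
red (array([0.4384, 0.0012, 0.0829]), np.float64(0.4101245403289795))
red (array([ 0.4358,  0.0034, -0.0187]), np.float64(0.27228522300720215))
yellow (array([0.5043, 0.0307, 0.0619]), np.float64(0.33250316977500916))
yellow (array([0.5015, 0.026 , 0.4047]), np.float64(0.4148171544075012))
yellow (array([0.5048, 0.0301, 0.0246]), np.float64(0.14207005500793457))
blue (array([0.566 , 0.0094, 0.1104]), np.float64(0.2792854309082031))
blue (array([0.5681, 0.0058, 0.145 ]), np.float64(0.3421735167503357))
blue (array([0.5661, 0.009 , 0.0776]), np.float64(0.20215219259262085))
lock (array([ 0.6361, -0.001 ,  0.1829]), np.float64(0.36742091178894043))
lock (array([ 0.6372, -0.0038,  0.193 ]), np.float64(0.2181749939918518))
lock (array([ 0.6366,  0.0006, -0.0163]), np.float64(0.44727271795272827))
lock z (array([0.6354, 0.0011, 0.0831]), np.float64(0.35208389163017273))
green (array([0.5613, 0.2244, 0.0319]), np.float64(0.18437537550926208))Traceback (most recent call last):
  File "<stdin>", line 19, in <module>
ValueError: attempt to get argmax of an empty sequence
```

```bash
python3 - <<'E'
from h import *
import pickle
np.set_printoptions(precision=4,suppress=True)
a,b=pickle.load(open('s0.pkl','rb'))
for n,uv in(('green',(224.3,202.3)),('white',(223.4,220)),('black',(223.2,238.7))): print(n,onz(b,uv,.032)[0])
for n,uv in(('green',(226.3,245.)),('white',(245.3,253.3)),('black',(265,262.5))): print(n,onz(a,uv,.032)[0])
m=cv2.inRange(hsv(b),(100,70,40),(126,255,255))[120:190,285:350]
m=cv2.morphologyEx(m,cv2.MORPH_OPEN,np.ones((2,2)))
L=[]
for r in range(70):
    c=np.flatnonzero(m[r])
    if len(c)>2: L.append((c.min()+284.5,c.max()+285.5,r+120))
L=np.array(L); Wl=onz(b,L[:,[0,2]],.010);Wr=onz(b,L[:,[1,2]],.010)
for i in range(0,len(L),2): print(L[i],Wl[i,:2],Wr[i,:2])
E
```

```text
green [0.5604 0.2219 0.032 ]
white [0.5171 0.2241 0.032 ]
black [0.4719 0.2247 0.032 ]
green [0.5635 0.2226 0.032 ]
white [0.5194 0.2228 0.032 ]
black [0.4747 0.2245 0.032 ]
[332.5 341.5 129. ] [ 0.7489 -0.0526] [ 0.7488 -0.0758]
[331.5 341.5 131. ] [ 0.7436 -0.0498] [ 0.7435 -0.0755]
[335.5 338.5 133. ] [ 0.7382 -0.0598] [ 0.7382 -0.0676]
[300.5 306.5 136. ] [0.7311 0.03  ] [0.7309 0.0148]
[300.5 340.5 138. ] [0.7258 0.0302] [ 0.7249 -0.0721]
[304.5 340.5 140. ] [0.7204 0.0202] [ 0.7196 -0.0718]
[304.5 340.5 142. ] [0.7152 0.0203] [ 0.7144 -0.0716]
[301.5 340.5 144. ] [0.71   0.0281] [ 0.7091 -0.0714]
[301.5 340.5 146. ] [0.7048 0.0283] [ 0.7039 -0.0711]
[305.5 340.5 148. ] [0.6994 0.0183] [ 0.6986 -0.0709]
[301.5 306.5 150. ] [0.6943 0.0286] [0.6942 0.0159]
[301.5 306.5 152. ] [0.6891 0.0287] [0.689  0.0161]
[301.5 325.5 154. ] [0.6839 0.0289] [ 0.6833 -0.0319]
[305.5 309.5 156. ] [0.6786 0.0189] [0.6785 0.0088]
[301.5 307.5 158. ] [0.6736 0.0292] [0.6734 0.014 ]
[301.5 306.5 160. ] [0.6684 0.0293] [0.6683 0.0167]
[301.5 326.5 162. ] [0.6633 0.0295] [ 0.6626 -0.0337]
[305.5 326.5 164. ] [0.658  0.0196] [ 0.6574 -0.0335]
[302.5 326.5 166. ] [0.6529 0.0273] [ 0.6522 -0.0333]
[302.5 326.5 168. ] [0.6478 0.0274] [ 0.6471 -0.0331]
[302.5 326.5 170. ] [0.6427 0.0276] [ 0.642  -0.0329]
[302.5 326.5 172. ] [0.6376 0.0277] [ 0.6369 -0.0327]
[305.5 324.5 174. ] [0.6324 0.0203] [ 0.6318 -0.0275]
[306.5 321.5 181. ] [0.6145 0.0183] [ 0.614  -0.0193]
```

Request:
drive_tool --steps '[[[0.34, 0.92, 0], [0, 0, 0.7056], 0], [[0.34, 0.92, 0], [0, 0, 0.7056], 0], [[0.34, 0.92, 0], [0, 0, 0.7056], 0], [[0.34, 0.92, 0], [0, 0, 0.7056], 0], [[0.34, 0.92, 0], [0, 0, 0.7056], 0], [[0.34, 0.92, 0], [0, 0, 0.7056], 0], [[0.34, 0.92, 0], [0, 0, 0.7056], 0], [[0.34, 0.92, 0], [0, 0, 0.7056], 0], [[0.34, 0.92, 0], [0, 0, 0.7056], 0], [[0.34, 0.92, 0], [0, 0, 0.7056], 0]]'

```text
t: 3.0
tool_pos: [0.4495, -0.0969, 0.405]
ee_rot: [0.0, 0.707, 0.708, 0.0]
ft_force: [0.4, 0.1, -0.1]
gripper_width: 0.011
grasp_force: 0.0
```

Request:
drive_tool --steps '[[[0.226, 0.644, 0], [0, 0, 0], 0], [[0.226, 0.644, 0], [0, 0, 0], 0], [[0.226, 0.644, 0], [0, 0, 0], 0], [[0.226, 0.644, 0], [0, 0, 0], 0], [[0.226, 0.644, 0], [0, 0, 0], 0], [[0.226, 0.644, 0], [0, 0, 0], 0], [[0.226, 0.644, -0.1], [0, 0, 0], 0], [[0.226, 0.644, -0.2], [0, 0, 0], 0], [[0.226, 0.644, -0.3], [0, 0, 0], 0], [[0.226, 0.644, -0.35], [0, 0, 0], 0]]'

```text
t: 4.0
tool_pos: [0.5613, 0.2233, 0.2268]
ee_rot: [-0.0, 0.707, 0.708, -0.001]
ft_force: [-0.1, -1.0, 0.8]
gripper_width: 0.0006
grasp_force: 0.0
```

Request:
drive_tool --steps '[[[0, 0, -0.02], [0, 0, 0], 0], [[0, 0, -0.035], [0, 0, 0], 0], [[0, 0, -0.043], [0, 0, 0], 0], [[0, 0, -0.043], [0, 0, 0], 0], [[0, 0, -0.043], [0, 0, 0], 0]]'

```text
t: 4.5
tool_pos: [0.5615, 0.2226, 0.212]
ee_rot: [-0.0, 0.707, 0.707, -0.001]
ft_force: [-12.2, -3.1, 21.4]
gripper_width: 0.0003
grasp_force: 10.7
```

```bash
python3 - <<'E'
from h import *
a=snapshot('scene');save(a,'k.png',(170,150,330,290),4.2)
print(monitor.sense())
E
```

```text
{'t': 4.55, 'qpos': array([3.57611167e-01, 6.60467738e-01, 1.76800372e+00, 4.65613476e-04,
       7.14493100e-01, 3.57301970e-01]), 'joint_vel': array([-0.00035115,  0.00097144, -0.00031701,  0.00038539, -0.00169769,
       -0.00080839]), 'joint_torque': array([-1.02237292e+00, -4.91226339e+01, -2.17649746e+01, -2.41710842e-01,
       -3.93503979e+00,  2.59195316e-03]), 'tool_pos': array([0.56150094, 0.22256582, 0.21199755]), 'ee_rot': array([-4.23347072e-04,  7.07121720e-01,  7.07091493e-01, -5.60840264e-04]), 'ft_force': array([-11.81423922,  -3.1527329 ,  21.84456082]), 'wrist_torque': array([-5.46019219e-01,  2.17248145e+00, -9.62435971e-04]), 'grasp_force': 10.642678141593933, 'gripper_width': 0.00013914395637541126}
```

View pics/k.png

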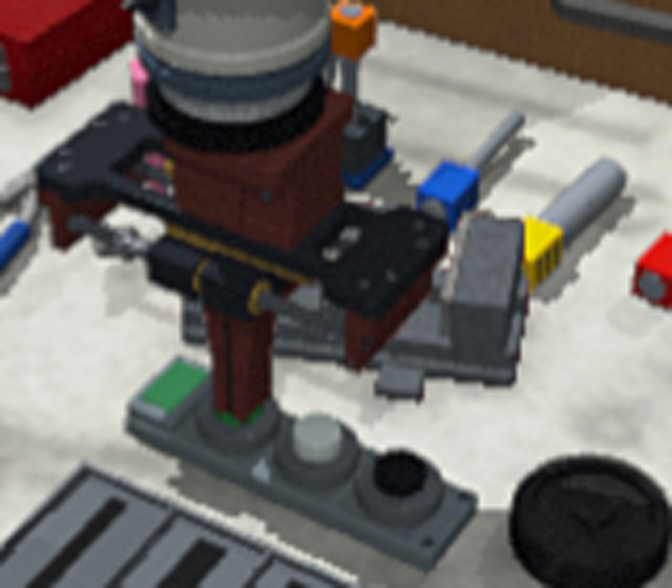

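The crop shows the closed fingers centred on the green key at (235,410), and the white (318,435) and black (400,472) keys up. I'll back off in steps to calibrate force against height.

Request:
drive_tool --steps '[[[0, 0, 0.007], [0, 0, 0], 0], [[0, 0, 0.007], [0, 0, 0], 0], [[0, 0, 0.007], [0, 0, 0], 0]]'

```text
t: 4.85
tool_pos: [0.563, 0.223, 0.2136]
ee_rot: [0.001, 0.707, 0.707, 0.002]
ft_force: [-0.8, -0.3, 2.8]
gripper_width: 0.0004
grasp_force: 1.6
```

Request:
drive_tool --steps '[[[0, 0, 0.005], [0, 0, 0], 0], [[0, 0, 0.005], [0, 0, 0], 0]]'

```text
t: 5.05
tool_pos: [0.563, 0.223, 0.2151]
ee_rot: [0.001, 0.707, 0.707, 0.001]
ft_force: [3.0, 0.3, 2.8]
gripper_width: 0.0003
grasp_force: 1.3
```

Request:
drive_tool --steps '[[[0, 0, 0.006], [0, 0, 0], 0], [[0, 0, 0.006], [0, 0, 0], 0]]'

```text
t: 5.25
tool_pos: [0.5623, 0.2228, 0.2174]
ee_rot: [0.0, 0.707, 0.707, 0.0]
ft_force: [0.7, 0.4, 0.8]
gripper_width: 0.0006
grasp_force: 0.7
```

Request:
drive_tool --steps '[[[0, 0, 0.04], [0, 0, 0], 0], [[-0.088, 0.002, 0.04], [0, 0, 0], 0], [[-0.088, 0.002, 0.04], [0, 0, 0], 0], [[-0.088, 0.002, 0.01], [0, 0, 0], 0], [[-0.088, 0.002, -0.006], [0, 0, 0], 0], [[-0.088, 0.002, -0.015], [0, 0, 0], 0], [[-0.088, 0.002, -0.015], [0, 0, 0], 0], [[-0.088, 0.002, -0.015], [0, 0, 0], 0], [[-0.088, 0.002, -0.015], [0, 0, 0], 0]]'

```text
t: 6.15
tool_pos: [0.5185, 0.2239, 0.2116]
ee_rot: [-0.0, 0.707, 0.707, -0.0]
ft_force: [-12.0, -2.3, 36.8]
gripper_width: 0.0004
grasp_force: 18.6
```

Request:
drive_tool --steps '[[[0, 0, 0.1], [0, 0, 0], 0], [[0, 0, 0.24], [0, 0, 0.2], 0], [[0.236, -0.448, 0.24], [0, 0, 1], 0.5], [[0.236, -0.448, 0.24], [0, 0, 1], 0.7], [[0.236, -0.448, 0.24], [0, 0, 1], 0.7], [[0.236, -0.448, 0.24], [0, 0, 1], 0.7], [[0.236, -0.448, 0.24], [0, 0, 1], 0.7], [[0.236, -0.448, 0.24], [0, 0, 1], 0.7], [[0.236, -0.448, 0.24], [0, 0, 1], 0.7], [[0.236, -0.448, 0.24], [0, 0, 1], 0.7]]'

```text
t: 7.15
tool_pos: [0.6369, -0.0018, 0.3281]
ee_rot: [-0.001, 0.125, 0.992, -0.0]
ft_force: [-0.1, 0.5, -0.3]
gripper_width: 0.0598
grasp_force: 0.0
```

Request:
drive_tool --steps '[[[0, 0, 0], [0, 0, 0.2], 0.7], [[0, 0, 0], [0, 0, 0.2], 0.7], [[0, 0, 0], [0, 0, 0.2], 0.7]]'

```text
t: 7.45
tool_pos: [0.6365, -0.0007, 0.3282]
ee_rot: [-0.001, -0.03, 1.0, -0.0]
ft_force: [-0.0, -0.2, -0.5]
gripper_width: 0.0616
grasp_force: 0.0
```

Request:
drive_tool --steps '[[[0, 0, -0.06], [0, 0, -0.024], 0.5], [[0, 0, -0.116], [0, 0, -0.024], 0.5], [[0, 0, -0.116], [0, 0, -0.024], 0.5], [[0, 0, -0.116], [0, 0, -0.024], 0.5]]'

```text
t: 7.85
tool_pos: [0.6362, -0.0004, 0.271]
ee_rot: [-0.001, -0.01, 1.0, 0.0]
ft_force: [-0.2, -0.2, 0.0]
gripper_width: 0.0441
grasp_force: 0.0
```

```bash
python3 - <<'E'
from h import *
a=snapshot('scene');b=snapshot('top');save(a,'l.png',(200,100,310,200),5)
print(monitor.sense()['tool_pos'])
print(proj(b,[.6365,0,.104]), proj(a,[.6365,0,.104]))
E
```

```text
[ 6.36785577e-01 -3.16643570e-04  2.72736338e-01]
[[317.75831044 164.08806933]] [[252.99940627 152.9306904 ]]
```

View pics/l.png

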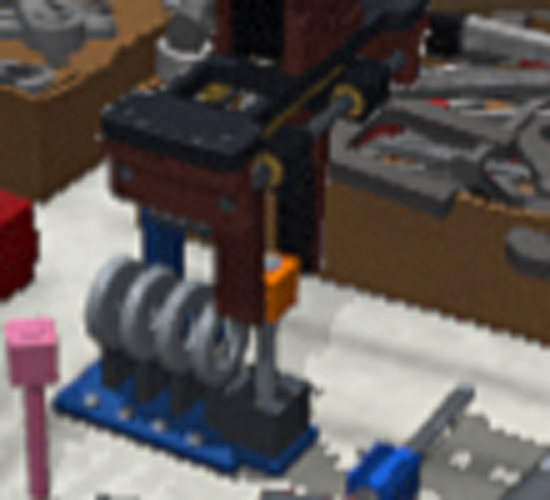

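The crop shows the fingers straddling the orange head at (280,285), with their tips near its lower edge. I'll close on it.

Request:
drive_tool --steps '[[[0, 0, 0], [0, 0, 0], 0.2], [[0, 0, 0], [0, 0, 0], 0.1], [[0, 0, 0], [0, 0, 0], 0.1], [[0, 0, 0], [0, 0, 0], 0.1], [[0, 0, 0], [0, 0, 0], 0.1]]'

```text
t: 8.45
tool_pos: [0.6363, -0.0003, 0.2724]
ee_rot: [0.001, -0.011, 1.0, -0.0]
ft_force: [-1.4, 0.5, 4.4]
gripper_width: 0.0215
grasp_force: 29.9
```

Request:
drive_tool --steps '[[[0, 0, 0.04], [0, 0, 0], 0.1], [[0, 0, 0.08], [0, 0, 0], 0.1], [[0, 0, 0.08], [0, 0, 0], 0.1], [[0, -0.097, 0.08], [0, 0, 0], 0.1], [[0, -0.097, 0.08], [0, 0, 0], 0.1], [[0.07, -0.097, 0.08], [0, 0, 0], 0.1], [[0.07, -0.097, 0.024], [0, 0, 0], 0.1], [[0.07, -0.097, 0.024], [0, 0, 0], 0.1], [[0.07, -0.097, 0.024], [0, 0, 0], 0.1]]'

```text
t: 9.35
tool_pos: [0.6701, -0.0484, 0.2822]
ee_rot: [-0.002, -0.011, 1.0, 0.0]
ft_force: [-0.6, -0.6, -0.2]
gripper_width: 0.0217
grasp_force: 30.0
```

```bash
python3 - <<'E'
from h import *
a=snapshot('scene');b=snapshot('top')
print(monitor.sense()['tool_pos'],monitor.sense()['ft_force'])
ims=[]
for s,bx,k in((a,(215,105,305,185),6),(b,(300,110,350,158),6)):
    im=cv2.cvtColor(np.array(s['pixels']),cv2.COLOR_RGB2BGR)[bx[1]:bx[3],bx[0]:bx[2]]
    ims.append(cv2.resize(im,None,fx=k,fy=k,interpolation=cv2.INTER_CUBIC)[:288])
cv2.imwrite('pics/n.png',np.hstack(ims)[:, :800])
for y in (-.0585,-.0485,-.0385): print(proj(a,[[.6363+.046,y,.086],[.6363+.086,y,.086]]),proj(a,[.6713,y,.086]))
E
```

```text
[ 0.67076323 -0.04851729  0.28392146] [ 0.22759632 -0.47427096 -0.39193188]
[[249.02729654 143.226277  ]
 [235.08783174 138.8194613 ]] [[252.93399117 144.463686  ]]
[[246.86876761 145.01636707]
 [232.87634792 140.55737253]] [[250.79099707 146.26852832]]
[[244.68324153 146.82932273]
 [230.63787404 142.31712133]] [[248.62101917 148.0965291 ]]
```

View pics/n.png

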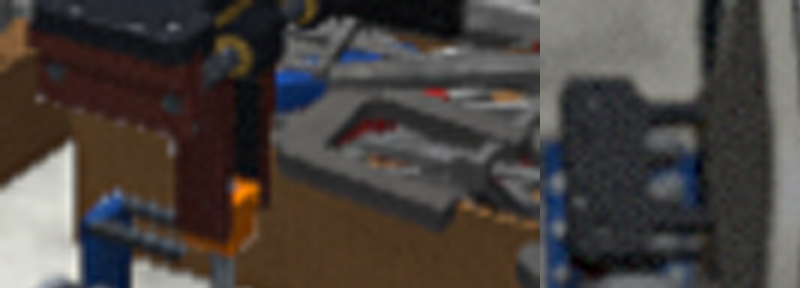

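The crop shows the fork tines at (130,215) and (140,240), with the shank in front of the gap at (222,265). The lateral fit is within about 1 mm, so I'll slide in.

Request:
drive_tool --steps '[[[0.02, 0, 0], [0, 0, 0], 0.1], [[0.035, 0, 0], [0, 0, 0], 0.1], [[0.035, 0, 0], [0, 0, 0], 0.1]]'

```text
t: 9.75
tool_pos: [0.69, -0.0488, 0.2846]
ee_rot: [0.001, -0.011, 1.0, -0.0]
ft_force: [0.2, -1.6, -1.0]
gripper_width: 0.0216
grasp_force: 30.0
```

Request:
drive_tool --steps '[[[0.014, 0, 0], [0, 0, 0], 0.1], [[0.026, 0, 0], [0, 0, 0], 0.1], [[0.026, 0, 0], [0, 0, 0], 0.1]]'

```text
t: 10.05
tool_pos: [0.7024, -0.0489, 0.2838]
ee_rot: [0.001, -0.011, 1.0, -0.0]
ft_force: [1.1, -0.9, -1.9]
gripper_width: 0.0219
grasp_force: 30.0
```

Request:
drive_tool --steps '[[[0, 0, -0.006], [0, 0, 0], 0.1], [[0, 0, -0.0105], [0, 0, 0], 0.1], [[0, 0, -0.0105], [0, 0, 0], 0.1], [[0, 0, -0.0105], [0, 0, 0], 0.1]]'

```text
t: 10.45
tool_pos: [0.7016, -0.0489, 0.2786]
ee_rot: [0.0, -0.011, 1.0, -0.0]
ft_force: [1.3, -3.3, 0.4]
gripper_width: 0.0221
grasp_force: 30.0
```

Request:
drive_tool --steps '[[[0, -0.001, 0], [0, 0, 0], 0.1], [[0, -0.001, 0], [0, 0, 0], 0.3], [[0, -0.001, 0], [0, 0, 0], 0.5], [[0, -0.001, 0], [0, 0, 0], 0.5], [[0, -0.001, 0], [0, 0, 0], 0.5]]'

```text
t: 10.95
tool_pos: [0.7014, -0.049, 0.2782]
ee_rot: [-0.0, -0.011, 1.0, 0.0]
ft_force: [-0.3, -0.6, -0.5]
gripper_width: 0.0433
grasp_force: 0.0
```

Request:
drive_tool --steps '[[[0, 0, 0.06], [0, 0, 0], 0.5], [[0, 0, 0.12], [0, 0, 0], 0.5], [[0, 0, 0.12], [0, 0, 0], 0.5]]'

```text
t: 11.25
tool_pos: [0.703, -0.0493, 0.343]
ee_rot: [0.004, -0.011, 1.0, -0.0]
ft_force: [0.5, -0.1, 0.8]
gripper_width: 0.0436
grasp_force: 0.0
```

Request:
drive_tool --steps '[[[-0.1, 0, 0], [0, 0, -1], 0.5], [[-0.2, 0.03, 0], [0, 0, -1], 0.6], [[-0.532, 0.105, 0], [0, 0, -1], 0.6], [[-0.532, 0.105, 0], [0, 0, -1], 0.6], [[-0.532, 0.105, 0], [0, 0, -1], 0.6], [[-0.532, 0.105, 0], [0, 0, -1], 0.6], [[-0.532, 0.105, 0], [0, 0, -1], 0.6], [[-0.532, 0.105, -0.1], [0, 0, -1], 0.6], [[-0.532, 0.105, -0.1], [0, 0, -1], 0.6], [[-0.532, 0.105, -0.1], [0, 0, -1], 0.6]]'

```text
t: 12.25
tool_pos: [0.4346, 0.0034, 0.2863]
ee_rot: [-0.002, 0.676, 0.737, -0.002]
ft_force: [0.1, -0.4, 0.8]
gripper_width: 0.0526
grasp_force: 0.0
```

```bash
cat > st.py <<'E'
from h import *
s=monitor.sense(); q=s['ee_rot']
print('pos',s['tool_pos'].round(4),'yang',round((2*np.degrees(np.arctan2(q[2],q[1]))-90+180)%360-180,2),'F',s['ft_force'].round(1),'w',round(s['gripper_width'],4),'t',s['t'],'q6',s['qpos'][5].round(2))
E
python3 st.py; python3 - <<'E'
from h import *
import pickle
a,b=snapshot('scene'),snapshot('top')
a0,b0=pickle.load(open('s0.pkl','rb'))
np.set_printoptions(precision=4,suppress=True)
# lock in notch
p=[.7015,-.049,.086]
print(fit((a,b),'orange',lambda q:box(q[0],q[1],0,(.022,.022,.024),q[2]),p,[*p[:2],.098],steps=[.006]*3))
# vise top corner from first pics
save(b0,'v.png',(225,150,345,265),3.3); save(a0,'v2.png',(205,180,345,260),3.3)
i1=cv2.imread('pics/v.png');i2=cv2.imread('pics/v2.png');h=min(i1.shape[0],i2.shape[0]);i2=cv2.copyMakeBorder(i2,0,i1.shape[0]-i2.shape[0],0,0,cv2.BORDER_CONSTANT)
cv2.imwrite('pics/v3.png',np.hstack([i1,i2])[:,:800]); print(i1.shape,i2.shape)
E
```

```text
pos [0.4346 0.0034 0.2863] yang 4.94 F [ 0.1 -0.4  0.8] w 0.0526 t 12.25 q6 -0.11
(array([ 0.7004, -0.0483,  0.0888]), np.float64(0.3700776994228363))
(380, 396, 3) (380, 462, 3)
```

View pics/v3.png

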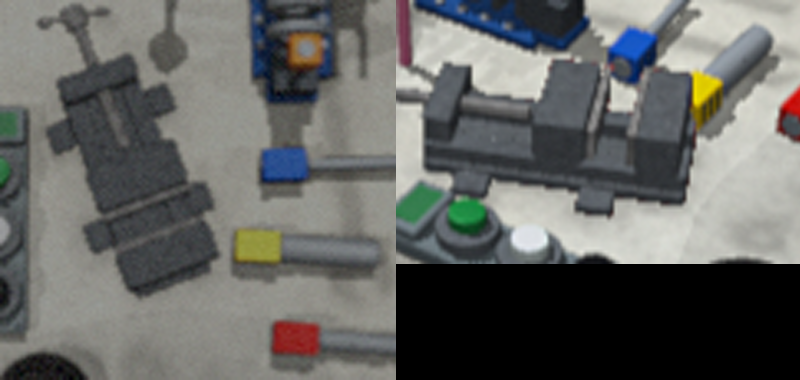

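The left panel (top) shows the yellow head at (257,246), with the nearest vise corner at (215,255). The right panel (scene) shows that jaw at (690,80). The lock pin hangs in the notch. I'll triangulate the vise height while continuing to the red pin.

```bash
python3 - <<'E'
from h import *
import pickle
a,b=pickle.load(open('s0.pkl','rb'))
for u,v in (((215,258),(690,75)),((205,222),(650,72)),((205,185),(605,65))):
    p=(u[0]/3.3+225,u[1]/3.3+150);q=((v[0]-396)/3.3+205,v[1]/3.3+180); print(tri(b,p,a,q), onz(b,p,.05), onz(b,p,.07))
E
```

```text
(array([0.49426042, 0.06542432, 0.06214119]), np.float64(0.003367681515235738)) [[0.49372503 0.06411011 0.05      ]] [[0.49201328 0.06527842 0.07      ]]
(array([0.52009248, 0.07166147, 0.05818442]), np.float64(0.0023910510211847826)) [[0.51986829 0.07078678 0.05      ]] [[0.51769416 0.07183701 0.07      ]]
(array([0.55005844, 0.07174549, 0.05124722]), np.float64(0.007404205767940419)) [[0.54679546 0.07023289 0.05      ]] [[0.54414508 0.07129291 0.07      ]]
```

Request:
drive_tool --steps '[[[0.004, 0, -0.08], [0, 0, -0.08], 0.6], [[0.004, 0, -0.15], [0, 0, -0.08], 0.6], [[0.004, 0, -0.188], [0, 0, -0.08], 0.6], [[0.004, 0, -0.188], [0, 0, -0.08], 0.6], [[0.004, 0, -0.188], [0, 0, -0.08], 0.6]]'

```text
t: 12.85
tool_pos: [0.4376, 0.0033, 0.1946]
ee_rot: [-0.0, 0.718, 0.696, -0.0]
ft_force: [0.0, 0.4, 0.6]
gripper_width: 0.0526
grasp_force: 0.0
```

Request:
drive_tool --steps '[[[0, 0, -0.004], [0, 0, 0], 0.4], [[0, 0, -0.004], [0, 0, 0], 0.2], [[0, 0, -0.004], [0, 0, 0], 0.1], [[0, 0, -0.004], [0, 0, 0], 0.1], [[0, 0, -0.004], [0, 0, 0], 0.1], [[0, 0, -0.004], [0, 0, 0], 0.1]]'

```text
t: 13.45
tool_pos: [0.4379, 0.0033, 0.1931]
ee_rot: [0.001, 0.719, 0.695, 0.001]
ft_force: [0.1, 0.3, 7.6]
gripper_width: 0.0241
grasp_force: 29.8
```

```bash
python3 st.py; python3 - <<'E'
from h import *
np.set_printoptions(precision=4,suppress=True)
b=snapshot('top')
t=[f for f in find_in('red_tip',b)][:2];print(t,[onz(b,f['xy'],.012) for f in t])
save(b,'r.png',(270,200,370,280),5)
E
```

```text
pos [0.4379 0.0033 0.1931] yang -1.9 F [0.1 0.3 7.6] w 0.0241 t 13.45 q6 0.01
[{'xy': [298.1, 222.9], 'score': 0.2}] [array([[0.5097, 0.0421, 0.012 ]])]
```

View pics/r.png

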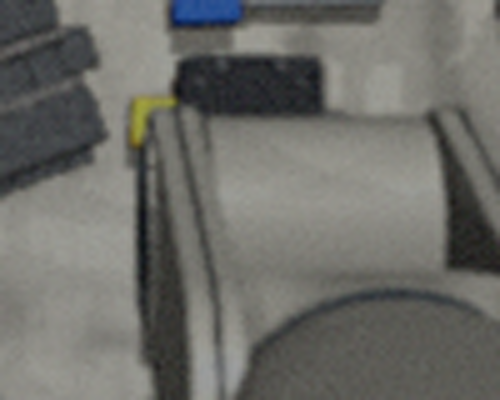

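The top view is mostly blocked by the arm, with only yellow (150,115) and blue (205,10) visible. The grip width of 24 mm confirms the grasp. Next I'll lift, turn and line up with the gauge.

Request:
drive_tool --steps '[[[0, 0, 0.1], [0, 0, 0], 0.1], [[0.1, 0, 0.214], [0, 0, 1], 0.1], [[0.194, -0.012, 0.214], [0, 0, 1], 0.1], [[0.194, -0.012, 0.214], [0, 0, 1], 0.1], [[0.194, -0.012, 0.214], [0, 0, 1], 0.1], [[0.194, -0.012, 0.214], [0, 0, 1], 0.1], [[0.194, -0.012, 0.214], [0, 0, 1], 0.1], [[0.194, -0.012, 0.214], [0, 0, 1], 0.1], [[0.194, -0.012, 0.214], [0, 0, 1], 0.1], [[0.194, -0.012, 0.214], [0, 0, 1], 0.1]]'

```text
t: 14.55
tool_pos: [0.5342, -0.0027, 0.2992]
ee_rot: [-0.0, 0.124, 0.992, -0.0]
ft_force: [-0.8, 0.0, -1.8]
gripper_width: 0.0237
grasp_force: 29.8
```

```bash
python3 st.py
```

```text
pos [ 0.5342 -0.0027  0.2992] yang 75.8 F [-0.8  0.  -1.8] w 0.0237 t 14.55 q6 -1.35
```

Request:
drive_tool --steps '[[[0, 0, 0], [0, 0, 0.172], 0.1], [[0, 0, 0], [0, 0, 0.172], 0.1], [[0, 0, -0.08], [0, 0, 0.172], 0.1], [[0, 0, -0.125], [0, 0, 0.172], 0.1], [[0, 0, -0.125], [0, 0, 0.172], 0.1], [[0, 0, -0.125], [0, 0, 0.172], 0.1], [[0, 0, -0.125], [0, 0, 0.172], 0.1]]'

```text
t: 15.25
tool_pos: [0.5351, -0.0027, 0.238]
ee_rot: [0.001, -0.008, 1.0, -0.0]
ft_force: [0.1, -0.0, -2.1]
gripper_width: 0.0242
grasp_force: 29.8
```

```bash
python3 st.py;  python3 - <<'E'
from h import *
a,b=snapshot('scene'),snapshot('top')
ims=[]
for s,bx,k in((a,(205,120,315,200),4.3),(b,(285,110,350,190),4.3)):
    im=cv2.cvtColor(np.array(s['pixels']),cv2.COLOR_RGB2BGR)[bx[1]:bx[3],bx[0]:bx[2]]
    ims.append(cv2.resize(im,None,fx=k,fy=k,interpolation=cv2.INTER_CUBIC))
cv2.imwrite('pics/m.png',np.hstack(ims))
print(proj(a,[[.6263,-.0005,.055],[.6563,.0001,.055]]),proj(b,[[.6263,-.0005,.055],[.6563,.0001,.055]]))
E
```

```text
pos [ 0.5351 -0.0027  0.238 ] yang 90.92 F [ 0.1 -0.  -2.1] w 0.0242 t 15.25 q6 -1.61
[[256.56955866 172.09743416]
 [245.41640298 168.42062076]] [[315.81598969 172.66249938]
 [315.15578317 160.52697737]]
```

View pics/m.png

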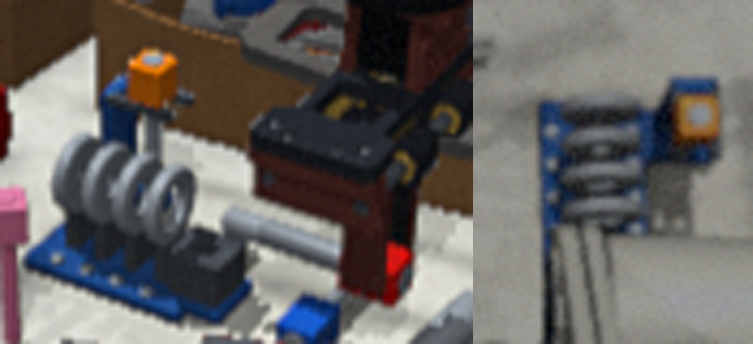

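The crop shows the red pin level, its tip at (235,222) in front of the widest ring. The lock pin hangs in the fork at (152,85).

Request:
drive_tool --steps '[[[0.02, 0.0005, -0.004], [0, 0, 0], 0.1], [[0.04, 0.001, -0.004], [0, 0, 0], 0.1], [[0.06, 0.0015, -0.004], [0, 0, 0], 0.1], [[0.08, 0.002, -0.004], [0, 0, 0], 0.1], [[0.08, 0.002, -0.004], [0, 0, 0], 0.1]]'

```text
t: 15.85
tool_pos: [0.5763, -0.0017, 0.2351]
ee_rot: [0.001, -0.008, 1.0, -0.0]
ft_force: [0.4, -0.7, -1.1]
gripper_width: 0.0238
grasp_force: 29.8
```

Request:
drive_tool --steps '[[[0.02, 0.001, 0], [0, 0, 0], 0.1], [[0.04, 0.001, 0], [0, 0, 0], 0.1], [[0.04, 0.001, 0], [0, 0, 0], 0.1]]'

```text
t: 16.15
tool_pos: [0.5961, -0.0012, 0.2351]
ee_rot: [0.001, -0.008, 1.0, -0.0]
ft_force: [-0.2, 0.8, -1.4]
gripper_width: 0.0238
grasp_force: 29.8
```

Request:
drive_tool --steps '[[[0.008, 0, 0.001], [0, 0, 0], 0.1], [[0.016, 0, 0.001], [0, 0, 0], 0.1], [[0.019, 0, 0.001], [0, 0, 0], 0.1], [[0.021, 0, 0.001], [0, 0, 0], 0.1], [[0.021, 0, 0.001], [0, 0, 0], 0.1]]'

```text
t: 16.65
tool_pos: [0.605, -0.0012, 0.2354]
ee_rot: [-0.0, -0.008, 1.0, -0.0]
ft_force: [-0.1, 0.1, -1.6]
gripper_width: 0.0235
grasp_force: 29.8
```

Request:
drive_tool --steps '[[[0.003, 0, 0], [0, 0, 0], 0.1], [[0.006, 0, 0], [0, 0, 0], 0.1], [[0.006, 0, 0], [0, 0, 0], 0.1]]'

```text
t: 16.95
tool_pos: [0.607, -0.0012, 0.2349]
ee_rot: [-0.002, -0.008, 1.0, 0.0]
ft_force: [-4.5, -0.6, 0.6]
gripper_width: 0.0238
grasp_force: 29.8
```

Request:
drive_tool --steps '[[[-0.02, 0, 0], [0, 0, 0], 0.1], [[-0.1, -0.002, 0], [0, 0, 0], 0.1], [[-0.17, -0.004, 0], [0, 0, 0], 0.1], [[-0.17, -0.004, 0.1], [0, 0, -0.1], 0.1], [[-0.17, -0.004, 0.15], [0, 0, -0.2], 0.1], [[-0.17, 0, 0.15], [0, 0, -1], 0.1], [[-0.17, 0, 0.15], [0, 0, -1], 0.1], [[-0.17, 0, 0.15], [0, 0, -1], 0.1], [[-0.17, 0, 0.15], [0, 0, -1], 0.1], [[-0.17, 0, 0.15], [0, 0, -1], 0.1]]'

```text
t: 17.95
tool_pos: [0.5227, -0.0012, 0.3106]
ee_rot: [0.0, 0.497, 0.868, 0.0]
ft_force: [-0.1, -0.6, -2.2]
gripper_width: 0.0238
grasp_force: 29.8
```

```bash
cat > tray.py <<'E'
from h import *
def tray(s,dbg=False,uv0=(142,180,70)):
    # dark stripes in the top view, all at floor height
    im=cv2.cvtColor(np.array(s['pixels']),cv2.COLOR_RGB2GRAY); im=cv2.GaussianBlur(im,(3,3),0)
    m=(im<45).astype(np.uint8); n,l,st,ce=cv2.connectedComponentsWithStats(m); out=[]
    for i in range(1,n):
        if 60<st[i,4]<900:
            v,u=np.nonzero(l==i); W=onz(s,np.c_[u,v],.003)[:,:2]
            (c,d,ang)=cv2.minAreaRect(W.astype(np.float32)*1000); c=W.mean(0)
            if max(d)>70 and max(d)<140 and min(d)<32 and c[1]>.2: 
                e=np.linalg.svd(W-c)[2][0]; out.append((c,np.round(d,0),np.degrees(np.arctan2(e[1],e[0]))%180))
    return out
if __name__=='__main__':
    s=snapshot('top')
    for o in tray(s): print(o)
E
python3 st.py; python3 tray.py; python3 - <<'E'
from h import *
from tray import tray
import pickle
a,b=pickle.load(open('s0.pkl','rb')); print(*tray(b),sep='\n')
g=cv2.cvtColor(np.array(b['pixels']),cv2.COLOR_RGB2GRAY); print(g[180:252:2,178])
E
```

```text
pos [ 0.5227 -0.0012  0.3106] yang 30.41 F [-0.1 -0.6 -2.2] w 0.0238 t 17.95 q6 -0.56
(array([0.95197653, 0.52571083]), array([21., 80.]), np.float64(153.45395894452201))
(array([0.58276282, 0.31410292]), array([112.,   8.]), np.float64(89.73800180483235))
(array([0.53112117, 0.3151671 ]), array([111.,  10.]), np.float64(89.40687270498964))
(array([0.47886203, 0.31579395]), array([113.,  17.]), np.float64(89.65338570671605))
(array([0.21422708, 0.70359838]), array([22., 93.]), np.float64(107.51810887115393))
(array([0.95257059, 0.52592774]), array([21., 80.]), np.float64(153.74545724355445))
(array([0.58734226, 0.34822154]), array([110.,   5.]), np.float64(90.07538161255101))
(array([0.53538971, 0.3430308 ]), array([112.,  13.]), np.float64(91.2467088269482))
(array([0.48313351, 0.34368219]), array([ 19., 111.]), np.float64(90.73748862471089))
(array([0.21401502, 0.70422225]), array([22., 93.]), np.float64(107.74315715695897))
[146 144  67  83  87  88  55  14  70  89  90  82  92  64  93  89  31  31
  13  77  84  90  77  68  88  79  32  18  28  27  72  87  82  84 112 141]
```

The tray has been knocked to a new place: middle lane centre at (0.531, 0.315), yaw about -0.4°. I'll place red there.

Request:
drive_tool --steps '[[[0.017, 0.706, 0], [0, 0, -0.342], 0.1], [[0.017, 0.706, 0], [0, 0, -0.342], 0.1], [[0.017, 0.706, 0], [0, 0, -0.342], 0.1], [[0.017, 0.706, 0], [0, 0, -0.342], 0.1], [[0.017, 0.706, 0], [0, 0, -0.342], 0.1], [[0.017, 0.706, 0], [0, 0, -0.342], 0.1], [[0.017, 0.706, 0], [0, 0, -0.342], 0.1], [[0.017, 0.706, 0], [0, 0, -0.342], 0.1], [[0.017, 0.706, -0.1], [0, 0, -0.342], 0.1], [[0.017, 0.706, -0.16], [0, 0, -0.342], 0.1]]'

```text
t: 19.0
tool_pos: [0.5307, 0.352, 0.2287]
ee_rot: [0.0, 0.706, 0.708, -0.0]
ft_force: [-0.0, -0.8, -1.6]
gripper_width: 0.0242
grasp_force: 29.8
```

```bash
python3 st.py
```

```text
pos [0.5307 0.352  0.2287] yang 0.22 F [-0.  -0.8 -1.6] w 0.0242 t 19.0 q6 0.56
```

Request:
drive_tool --steps '[[[0, 0, -0.03], [0, 0, -0.006], 0.1], [[0, 0, -0.063], [0, 0, -0.006], 0.1], [[0, 0, -0.063], [0, 0, -0.006], 0.1], [[0, 0, -0.063], [0, 0, -0.006], 0.1]]'

```text
t: 19.4
tool_pos: [0.5321, 0.3517, 0.1997]
ee_rot: [0.0, 0.711, 0.704, 0.0]
ft_force: [-0.5, -0.3, -1.6]
gripper_width: 0.0232
grasp_force: 29.9
```

Request:
drive_tool --steps '[[[0, 0, -0.0055], [0, 0, 0], 0.1], [[0, 0, -0.0055], [0, 0, 0], 0.1], [[0, 0, -0.0055], [0, 0, 0], 0.1]]'

```text
t: 19.7
tool_pos: [0.5317, 0.3519, 0.1969]
ee_rot: [0.0, 0.711, 0.704, 0.001]
ft_force: [-0.3, -0.7, -1.1]
gripper_width: 0.0238
grasp_force: 29.9
```

Release with a small opening, then rise.

Request:
drive_tool --steps '[[[0, 0, 0], [0, 0, 0], 0.4], [[0, 0, 0], [0, 0, 0], 0.4], [[0, 0, 0], [0, 0, 0], 0.4], [[0, 0, 0.05], [0, 0, 0], 0.4], [[0, 0, 0.15], [0, 0, 0], 0.4], [[0, 0, 0.22], [0, 0, 0], 0.4], [[0, 0, 0.22], [0, 0, 0], 0.4]]'

```text
t: 20.4
tool_pos: [0.5332, 0.3528, 0.3118]
ee_rot: [0.001, 0.711, 0.704, 0.005]
ft_force: [0.1, 0.5, 0.4]
gripper_width: 0.035
grasp_force: 0.0
```

Request:
drive_tool --steps '[[[-0.057, -0.648, 0], [0, 0, -0.027], 0.6], [[-0.057, -0.648, 0], [0, 0, -0.027], 0.6], [[-0.057, -0.648, 0], [0, 0, -0.027], 0.6], [[-0.057, -0.648, 0], [0, 0, -0.027], 0.6], [[-0.057, -0.648, 0], [0, 0, -0.027], 0.6], [[-0.057, -0.648, 0], [0, 0, -0.027], 0.6], [[-0.057, -0.648, 0], [0, 0, -0.027], 0.6], [[-0.057, -0.648, -0.08], [0, 0, -0.027], 0.6], [[-0.057, -0.648, -0.16], [0, 0, -0.027], 0.6], [[-0.057, -0.648, -0.16], [0, 0, -0.027], 0.6]]'

```text
t: 21.4
tool_pos: [0.5007, 0.0273, 0.2218]
ee_rot: [-0.003, 0.726, 0.688, -0.004]
ft_force: [-0.4, 0.2, 1.0]
gripper_width: 0.0529
grasp_force: 0.0
```

```bash
python3 st.py; python3 - <<'E'
from h import *
from tray import tray
a,b=snapshot('scene'),snapshot('top')
print(*tray(b),sep='\n')
np.set_printoptions(precision=4,suppress=True)
print(fit((a,b),'red',lambda q:box(q[0],q[1],q[2],(.024,.034,.024),.003),[.5317,.352,0],[.5317,.352,.015]))
ims=[]
for s,bx,k in((a,(255,170,345,250),4.5),(b,(145,170,225,250),4.5)):
    im=cv2.cvtColor(np.array(s['pixels']),cv2.COLOR_RGB2BGR)[bx[1]:bx[3],bx[0]:bx[2]]
    ims.append(cv2.resize(im,None,fx=k,fy=k,interpolation=cv2.INTER_CUBIC))
cv2.imwrite('pics/y.png',np.hstack(ims))
E
```

```text
pos [0.5007 0.0273 0.2218] yang -3.04 F [-0.4  0.2  1. ] w 0.0529 t 21.4 q6 0.08
(array([0.73567866, 0.66427393]), array([ 32., 136.]), np.float64(140.18861735995404))
(array([0.58271617, 0.31507777]), array([  6., 109.]), np.float64(89.61984583588593))
(array([0.47872676, 0.31529001]), array([113.,  15.]), np.float64(89.66243252717173))
(array([0.28349655, 0.24852447]), array([ 5., 87.]), np.float64(0.7319051543161663))
(array([0.21438209, 0.70291209]), array([22., 92.]), np.float64(107.57863083363256))
(array([0.5303, 0.3519, 0.1161]), np.float64(0.31610724329948425))
```

View pics/y.png

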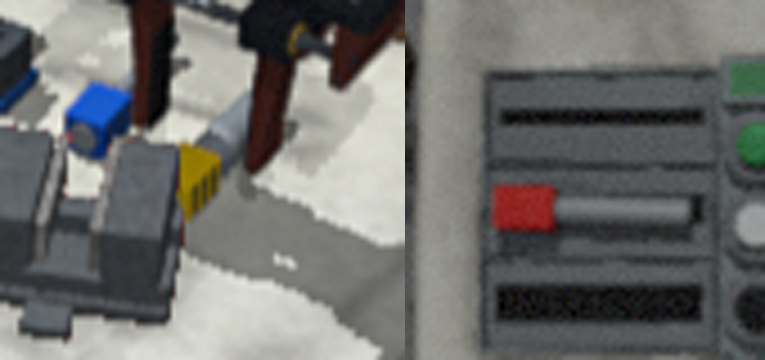

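The scene half shows the fingers at (150,60) and (270,110), either side of the yellow head at (197,180). The tray half shows red lying flat in the middle lane at (590,210).

Request:
drive_tool --steps '[[[0.002, 0, -0.03], [0, 0, 0], 0.6], [[0.002, 0, -0.05], [0, 0, 0], 0.6], [[0.002, 0, -0.05], [0, 0, 0], 0.6]]'

```text
t: 21.8
tool_pos: [0.5039, 0.028, 0.2007]
ee_rot: [-0.0, 0.725, 0.689, -0.0]
ft_force: [0.3, -0.1, 0.2]
gripper_width: 0.0524
grasp_force: 0.0
```

Request:
drive_tool --steps '[[[0, 0, -0.014], [0, 0, 0], 0.6], [[0, 0, -0.014], [0, 0, 0], 0.3], [[0, 0, -0.014], [0, 0, 0], 0.1], [[0, 0, -0.014], [0, 0, 0], 0.1], [[0, 0, -0.014], [0, 0, 0], 0.1], [[0, 0, -0.014], [0, 0, 0], 0.1], [[0, 0, -0.014], [0, 0, 0], 0.1]]'

```text
t: 22.5
tool_pos: [0.5043, 0.0278, 0.1945]
ee_rot: [0.0, 0.725, 0.688, 0.0]
ft_force: [1.0, -0.1, 2.6]
gripper_width: 0.0242
grasp_force: 30.0
```

```bash
python3 st.py
```

```text
pos [0.5043 0.0278 0.1945] yang -2.99 F [ 1.  -0.1  2.6] w 0.0242 t 22.5 q6 0.08
```

Request:
drive_tool --steps '[[[0, 0, 0.1], [0, 0, 0], 0.1], [[0.03, -0.03, 0.211], [0, 0, 0.1], 0.1], [[0.062, -0.061, 0.211], [0, 0, 1], 0.1], [[0.062, -0.061, 0.211], [0, 0, 1], 0.1], [[0.062, -0.061, 0.211], [0, 0, 1], 0.1], [[0.062, -0.061, 0.211], [0, 0, 1], 0.1], [[0.062, -0.061, 0.211], [0, 0, 1], 0.1], [[0.062, -0.061, 0.211], [0, 0, 1], 0.1], [[0.062, -0.061, 0.211], [0, 0, 1], 0.1], [[0.062, -0.061, 0.211], [0, 0, 1], 0.1]]'

```text
t: 23.5
tool_pos: [0.5346, -0.0027, 0.2994]
ee_rot: [-0.001, 0.133, 0.991, -0.0]
ft_force: [0.2, -0.1, -0.8]
gripper_width: 0.024
grasp_force: 30.0
```

```bash
python3 st.py
```

```text
pos [ 0.5346 -0.0027  0.2994] yang 74.71 F [ 0.2 -0.1 -0.8] w 0.024 t 23.5 q6 -1.33
```

Request:
drive_tool --steps '[[[0, 0, 0], [0, 0, 0.182], 0.1], [[0, 0, 0], [0, 0, 0.182], 0.1], [[0, 0, -0.08], [0, 0, 0.182], 0.1], [[0, 0, -0.124], [0, 0, 0.182], 0.1], [[0, 0, -0.124], [0, 0, 0.182], 0.1], [[0, 0, -0.124], [0, 0, 0.182], 0.1], [[0, 0, -0.124], [0, 0, 0.182], 0.1]]'

```text
t: 24.2
tool_pos: [0.5356, -0.0027, 0.2387]
ee_rot: [0.001, -0.006, 1.0, -0.0]
ft_force: [0.3, -0.4, -1.2]
gripper_width: 0.0236
grasp_force: 30.0
```

```bash
python3 st.py
```

```text
pos [ 0.5356 -0.0027  0.2387] yang 90.74 F [ 0.3 -0.4 -1.2] w 0.0236 t 24.2 q6 -1.61
```

Request:
drive_tool --steps '[[[0.02, 0.0005, -0.003], [0, 0, 0.004], 0.1], [[0.04, 0.001, -0.003], [0, 0, 0.004], 0.1], [[0.06, 0.0015, -0.003], [0, 0, 0.004], 0.1], [[0.08, 0.002, -0.003], [0, 0, 0.004], 0.1], [[0.092, 0.0025, -0.003], [0, 0, 0.004], 0.1], [[0.092, 0.0025, -0.003], [0, 0, 0.004], 0.1]]'

```text
t: 24.8
tool_pos: [0.582, -0.0014, 0.2362]
ee_rot: [0.0, -0.01, 1.0, -0.0]
ft_force: [0.1, -0.6, -0.6]
gripper_width: 0.0239
grasp_force: 30.0
```

Request:
drive_tool --steps '[[[0.006, 0, 0], [0, 0, 0], 0.1], [[0.012, 0, 0], [0, 0, 0], 0.1], [[0.012, 0, 0], [0, 0, 0], 0.1]]'

```text
t: 25.1
tool_pos: [0.5872, -0.0015, 0.2362]
ee_rot: [0.0, -0.01, 1.0, 0.0]
ft_force: [0.2, -1.1, -0.7]
gripper_width: 0.0236
grasp_force: 30.0
```

Request:
drive_tool --steps '[[[0.003, 0, 0.002], [0, 0, 0], 0.1], [[0.005, 0, 0.002], [0, 0, 0], 0.1], [[0.007, 0, 0.002], [0, 0, 0], 0.1], [[0.007, 0, 0.002], [0, 0, 0], 0.1]]'

```text
t: 25.5
tool_pos: [0.5892, -0.0014, 0.2366]
ee_rot: [-0.002, -0.01, 1.0, 0.0]
ft_force: [-5.7, -0.5, 1.1]
gripper_width: 0.0235
grasp_force: 30.0
```

Request:
drive_tool --steps '[[[-0.02, 0, 0], [0, 0, 0], 0.1], [[-0.09, -0.002, 0], [0, 0, 0], 0.1], [[-0.13, -0.003, 0], [0, 0, 0], 0.1], [[-0.15, -0.004, 0.1], [0, 0, -0.1], 0.1], [[-0.17, -0.004, 0.15], [0, 0, -0.2], 0.1], [[-0.17, 0.1, 0.15], [0, 0, -1], 0.1], [[-0.17, 0.2, 0.15], [0, 0, -1], 0.1], [[-0.17, 0.3, 0.15], [0, 0, -1], 0.1], [[-0.17, 0.3, 0.15], [0, 0, -1], 0.1], [[-0.17, 0.3, 0.15], [0, 0, -1], 0.1]]'

```text
t: 26.5
tool_pos: [0.5053, 0.1511, 0.3126]
ee_rot: [0.001, 0.473, 0.881, 0.001]
ft_force: [-0.1, 0.1, -1.0]
gripper_width: 0.024
grasp_force: 30.0
```

```bash
python3 st.py;python3 tray.py
```

```text
pos [0.5053 0.1511 0.3126] yang 33.6 F [-0.1  0.1 -1. ] w 0.024 t 26.5 q6 -0.32
(array([0.95261135, 0.52588701]), array([21., 84.]), np.float64(152.80312506052513))
(array([0.5826228 , 0.32415517]), array([94.,  8.]), np.float64(88.68223195668074))
(array([0.47904104, 0.316548  ]), array([113.,  20.]), np.float64(89.07716748719095))
(array([0.21342595, 0.70569732]), array([22., 98.]), np.float64(108.01195876827543))
```

Request:
drive_tool --steps '[[[-0.053, 0.398, 0], [0, 0, -0.378], 0.1], [[-0.053, 0.398, 0], [0, 0, -0.378], 0.1], [[-0.053, 0.398, 0], [0, 0, -0.378], 0.1], [[-0.053, 0.398, 0], [0, 0, -0.378], 0.1], [[-0.053, 0.398, 0], [0, 0, -0.378], 0.1], [[-0.053, 0.398, -0.06], [0, 0, -0.378], 0.1], [[-0.053, 0.398, -0.16], [0, 0, -0.378], 0.1], [[-0.053, 0.398, -0.2], [0, 0, -0.378], 0.1], [[-0.053, 0.398, -0.22], [0, 0, -0.378], 0.1], [[-0.053, 0.398, -0.22], [0, 0, -0.378], 0.1]]'

```text
t: 27.55
tool_pos: [0.4789, 0.3471, 0.2012]
ee_rot: [-0.0, 0.708, 0.706, -0.001]
ft_force: [0.1, -0.1, -0.3]
gripper_width: 0.0237
grasp_force: 30.0
```

```bash
python3 st.py
```

```text
pos [0.4789 0.3471 0.2012] yang -0.19 F [ 0.1 -0.1 -0.3] w 0.0237 t 27.55 q6 0.61
```

Request:
drive_tool --steps '[[[0, 0.004, -0.006], [0, 0, 0], 0.1], [[0, 0.004, -0.006], [0, 0, 0], 0.1], [[0, 0.004, -0.006], [0, 0, 0], 0.1]]'

```text
t: 27.85
tool_pos: [0.4795, 0.3498, 0.2004]
ee_rot: [0.0, 0.709, 0.706, 0.001]
ft_force: [-0.0, -0.0, -1.1]
gripper_width: 0.0235
grasp_force: 30.0
```

Request:
drive_tool --steps '[[[0, 0, -0.005], [0, 0, 0], 0.1], [[0, 0, -0.005], [0, 0, 0], 0.1], [[0, 0, -0.005], [0, 0, 0], 0.1], [[0, 0, -0.005], [0, 0, 0], 0.4], [[0, 0, -0.005], [0, 0, 0], 0.4], [[0, 0, -0.005], [0, 0, 0], 0.4], [[0, 0, 0.05], [0, 0, 0], 0.4], [[0, 0, 0.15], [0, 0, 0], 0.4], [[0, 0, 0.22], [0, 0, 0], 0.4], [[0, 0, 0.22], [0, 0, 0], 0.4]]'

```text
t: 28.85
tool_pos: [0.4804, 0.3505, 0.314]
ee_rot: [0.001, 0.709, 0.706, 0.004]
ft_force: [0.3, 0.1, -0.6]
gripper_width: 0.035
grasp_force: 0.0
```

```bash
python3 st.py
```

```text
pos [0.4804 0.3505 0.314 ] yang -0.25 F [ 0.3  0.1 -0.6] w 0.035 t 28.85 q6 0.61
```

Request:
drive_tool --steps '[[[0.171, -0.683, 0], [0, 0, 0.008], 0.6], [[0.171, -0.683, 0], [0, 0, 0.008], 0.6], [[0.171, -0.683, 0], [0, 0, 0.008], 0.6], [[0.171, -0.683, 0], [0, 0, 0.008], 0.6], [[0.171, -0.683, 0], [0, 0, 0.008], 0.6], [[0.171, -0.683, 0], [0, 0, 0.008], 0.6], [[0.171, -0.683, 0], [0, 0, 0.008], 0.6], [[0.171, -0.683, 0], [0, 0, 0.008], 0.6], [[0.171, -0.683, -0.08], [0, 0, 0.008], 0.6], [[0.171, -0.683, -0.12], [0, 0, 0.008], 0.6]]'

```text
t: 29.85
tool_pos: [0.5635, 0.0078, 0.2467]
ee_rot: [-0.001, 0.705, 0.71, -0.001]
ft_force: [0.1, 0.2, 0.2]
gripper_width: 0.0527
grasp_force: 0.0
```

```bash
python3 st.py; python3 - <<'E'
from h import *
from tray import tray
a,b=snapshot('scene'),snapshot('top')
print(*tray(b),sep='\n')
np.set_printoptions(precision=4,suppress=True)
print(fit((a,b),'yellow',lambda q:box(q[0],q[1],q[2],(.024,.034,.024),.003),[.48,.352,0],[.48,.352,.015]))
print(fit((a,),'blue',lambda q:box(q[0],q[1],q[2],(.024,.034,.024),.0),[.566,.009,0],[.566,.009,.012]))
ims=[]
for s,bx,k in((a,(255,150,345,230),4.5),(b,(145,170,225,250),4.5)):
    im=cv2.cvtColor(np.array(s['pixels']),cv2.COLOR_RGB2BGR)[bx[1]:bx[3],bx[0]:bx[2]]
    ims.append(cv2.resize(im,None,fx=k,fy=k,interpolation=cv2.INTER_CUBIC))
cv2.imwrite('pics/b.png',np.hstack(ims))
E
```

```text
pos [0.5635 0.0078 0.2467] yang 0.39 F [0.1 0.2 0.2] w 0.0527 t 29.85 q6 -0.01
(array([0.5827398 , 0.31347752]), array([  7., 109.]), np.float64(89.70287371374744))
(array([0.21378054, 0.70448907]), array([22., 95.]), np.float64(107.82639909668809))
(array([0.4776, 0.3531, 0.0411]), np.float64(0.2137923538684845))
(array([0.5678, 0.004 , 0.1984]), np.float64(0.36274510622024536))
```

View pics/b.png

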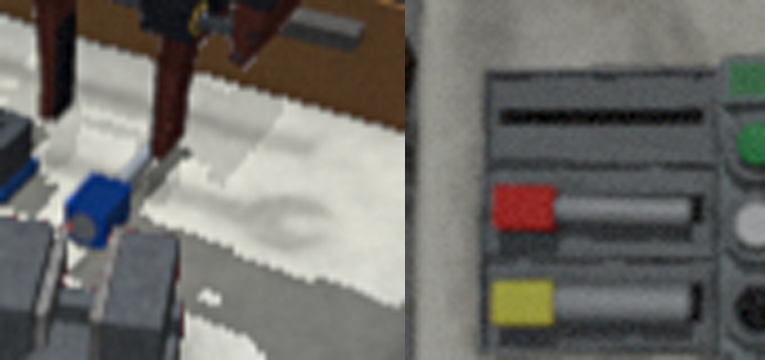

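Yellow lies flat in the near lane at (590,302), below red. On the left, the fingers stand over the blue head at (97,210). I'll descend and grasp.

Request:
drive_tool --steps '[[[0, 0, -0.05], [0, 0, 0], 0.6], [[0, 0, -0.1], [0, 0, 0], 0.6], [[0, 0, -0.1], [0, 0, 0], 0.6], [[0, 0, -0.1], [0, 0, 0], 0.6]]'

```text
t: 30.35
tool_pos: [0.5646, 0.0085, 0.1997]
ee_rot: [-0.0, 0.704, 0.71, -0.0]
ft_force: [0.3, -0.4, 0.4]
gripper_width: 0.0528
grasp_force: 0.0
```

```bash
python3 st.py
```

```text
pos [0.5646 0.0085 0.1997] yang 0.5 F [ 0.3 -0.4  0.4] w 0.0528 t 30.35 q6 -0.01
```

Request:
drive_tool --steps '[[[0.002, 0, -0.013], [0, 0, 0], 0.6], [[0.002, 0, -0.013], [0, 0, 0], 0.3], [[0.002, 0, -0.013], [0, 0, 0], 0.1], [[0.002, 0, -0.013], [0, 0, 0], 0.1], [[0.002, 0, -0.013], [0, 0, 0], 0.1], [[0.002, 0, -0.013], [0, 0, 0], 0.1], [[0.002, 0, -0.013], [0, 0, 0], 0.1]]'

```text
t: 31.05
tool_pos: [0.5659, 0.008, 0.1931]
ee_rot: [0.0, 0.704, 0.71, 0.0]
ft_force: [0.8, 0.1, 3.8]
gripper_width: 0.0237
grasp_force: 30.0
```

```bash
python3 st.py
```

```text
pos [0.5659 0.008  0.1931] yang 0.46 F [0.8 0.1 3.8] w 0.0237 t 31.05 q6 -0.02
```

Request:
drive_tool --steps '[[[0, 0, 0.1], [0, 0, 0], 0.1], [[-0.062, -0.021, 0.214], [0, 0, 0.1], 0.1], [[-0.062, -0.021, 0.214], [0, 0, 1], 0.1], [[-0.062, -0.021, 0.214], [0, 0, 1], 0.1], [[-0.062, -0.021, 0.214], [0, 0, 1], 0.1], [[-0.062, -0.021, 0.214], [0, 0, 1], 0.1], [[-0.062, -0.021, 0.214], [0, 0, 1], 0.1], [[-0.062, -0.021, 0.214], [0, 0, 1], 0.1], [[-0.062, -0.021, 0.214], [0, 0, 1], 0.1], [[-0.062, -0.021, 0.214], [0, 0, 1], 0.1]]'

```text
t: 32.05
tool_pos: [0.5341, -0.0025, 0.2993]
ee_rot: [-0.001, 0.103, 0.995, -0.0]
ft_force: [0.5, -0.1, -1.3]
gripper_width: 0.024
grasp_force: 30.0
```

```bash
python3 st.py
```

```text
pos [ 0.5341 -0.0025  0.2993] yang 78.17 F [ 0.5 -0.1 -1.3] w 0.024 t 32.05 q6 -1.39
```

Request:
drive_tool --steps '[[[0, 0, 0], [0, 0, 0.145], 0.1], [[0, 0, 0], [0, 0, 0.145], 0.1], [[0, 0, -0.08], [0, 0, 0.145], 0.1], [[0, 0, -0.125], [0, 0, 0.145], 0.1], [[0, 0, -0.125], [0, 0, 0.145], 0.1], [[0, 0, -0.125], [0, 0, 0.145], 0.1], [[0, 0, -0.125], [0, 0, 0.145], 0.1]]'

```text
t: 32.75
tool_pos: [0.535, -0.0025, 0.2382]
ee_rot: [0.001, -0.008, 1.0, -0.0]
ft_force: [1.3, -0.2, -0.7]
gripper_width: 0.0237
grasp_force: 30.0
```

```bash
python3 st.py
```

```text
pos [ 0.535  -0.0025  0.2382] yang 90.87 F [ 1.3 -0.2 -0.7] w 0.0237 t 32.75 q6 -1.61
```

Request:
drive_tool --steps '[[[0.02, 0.0005, -0.003], [0, 0, 0.002], 0.1], [[0.04, 0.001, -0.003], [0, 0, 0.002], 0.1], [[0.06, 0.0015, -0.003], [0, 0, 0.002], 0.1], [[0.08, 0.002, -0.003], [0, 0, 0.002], 0.1], [[0.1, 0.0025, -0.003], [0, 0, 0.002], 0.1], [[0.12, 0.003, -0.003], [0, 0, 0.002], 0.1], [[0.14, 0.0035, -0.003], [0, 0, 0.002], 0.1], [[0.14, 0.0035, -0.003], [0, 0, 0.002], 0.1]]'

```text
t: 33.55
tool_pos: [0.606, -0.0007, 0.2358]
ee_rot: [0.001, -0.009, 1.0, -0.0]
ft_force: [0.0, 0.5, -0.5]
gripper_width: 0.0239
grasp_force: 30.0
```

Request:
drive_tool --steps '[[[0.02, 0.0005, 0.001], [0, 0, 0], 0.1], [[0.034, 0.001, 0.001], [0, 0, 0], 0.1], [[0.034, 0.001, 0.001], [0, 0, 0], 0.1]]'

```text
t: 33.85
tool_pos: [0.6224, -0.0005, 0.2362]
ee_rot: [0.001, -0.009, 1.0, -0.0]
ft_force: [3.4, -3.1, -1.9]
gripper_width: 0.0237
grasp_force: 30.0
```

Request:
drive_tool --steps '[[[0.005, -0.001, 0], [0, 0, 0], 0.1], [[0.009, -0.001, 0], [0, 0, 0], 0.1], [[0.012, -0.001, 0], [0, 0, 0], 0.1], [[0.012, -0.001, 0], [0, 0, 0], 0.1]]'

```text
t: 34.25
tool_pos: [0.6269, -0.0008, 0.2359]
ee_rot: [-0.001, -0.009, 1.0, -0.0]
ft_force: [-4.1, -2.4, -1.1]
gripper_width: 0.0237
grasp_force: 30.0
```

Request:
drive_tool --steps '[[[0.003, -0.0005, 0], [0, 0, 0], 0.1], [[0.003, -0.0005, 0], [0, 0, 0], 0.1], [[0.003, -0.0005, 0], [0, 0, 0], 0.1]]'

```text
t: 34.55
tool_pos: [0.6276, -0.0009, 0.2357]
ee_rot: [-0.002, -0.009, 1.0, 0.0]
ft_force: [-8.0, -1.3, 1.2]
gripper_width: 0.0238
grasp_force: 30.0
```

Request:
drive_tool --steps '[[[-0.03, 0, 0], [0, 0, 0], 0.1], [[-0.1, -0.002, 0], [0, 0, 0], 0.1], [[-0.17, -0.004, 0], [0, 0, 0], 0.1], [[-0.21, -0.005, 0], [0, 0, 0], 0.1], [[-0.21, -0.005, 0.1], [0, 0, -0.1], 0.1], [[-0.21, 0, 0.15], [0, 0, -0.2], 0.1], [[-0.21, 0.1, 0.15], [0, 0, -1], 0.1], [[-0.21, 0.2, 0.15], [0, 0, -1], 0.1], [[-0.21, 0.3, 0.15], [0, 0, -1], 0.1], [[-0.21, 0.3, 0.15], [0, 0, -1], 0.1]]'

```text
t: 35.55
tool_pos: [0.5244, 0.1527, 0.312]
ee_rot: [0.001, 0.408, 0.913, 0.002]
ft_force: [0.2, -1.4, -1.4]
gripper_width: 0.0239
grasp_force: 30.0
```

```bash
python3 st.py;python3 tray.py
```

```text
pos [0.5244 0.1527 0.312 ] yang 41.81 F [ 0.2 -1.4 -1.4] w 0.0239 t 35.55 q6 -0.47
(array([0.95176372, 0.52627101]), array([21., 84.]), np.float64(152.2064164213858))
(array([0.58238681, 0.32318547]), array([99.,  8.]), np.float64(89.6282981965225))
(array([0.21316807, 0.7059778 ]), array([22., 99.]), np.float64(108.46970908408115))
```

Request:
drive_tool --steps '[[[0.117, 0.398, 0], [0, 0, -0.469], 0.1], [[0.117, 0.398, 0], [0, 0, -0.469], 0.1], [[0.117, 0.398, 0], [0, 0, -0.469], 0.1], [[0.117, 0.398, 0], [0, 0, -0.469], 0.1], [[0.117, 0.398, 0], [0, 0, -0.469], 0.1], [[0.117, 0.398, -0.06], [0, 0, -0.469], 0.1], [[0.117, 0.398, -0.14], [0, 0, -0.469], 0.1], [[0.117, 0.398, -0.2], [0, 0, -0.469], 0.1], [[0.117, 0.398, -0.215], [0, 0, -0.469], 0.1], [[0.117, 0.398, -0.215], [0, 0, -0.469], 0.1]]'

```text
t: 36.6
tool_pos: [0.5824, 0.3477, 0.2027]
ee_rot: [-0.0, 0.708, 0.706, -0.001]
ft_force: [-0.6, 0.8, -1.4]
gripper_width: 0.0237
grasp_force: 30.0
```

Request:
drive_tool --steps '[[[0, 0, 0], [0, 0, 0], 0.1], [[0, 0, 0], [0, 0, 0], 0.1]]'

```text
t: 36.8
tool_pos: [0.5834, 0.3484, 0.2058]
ee_rot: [0.0, 0.708, 0.706, 0.002]
ft_force: [-0.3, 0.3, -0.3]
gripper_width: 0.024
grasp_force: 30.0
```

Request:
drive_tool --steps '[[[-0.001, 0.003, -0.01], [0, 0, 0], 0.1], [[-0.001, 0.003, -0.017], [0, 0, 0], 0.1], [[-0.001, 0.003, -0.017], [0, 0, 0], 0.1], [[-0.001, 0.003, -0.017], [0, 0, 0], 0.1]]'

```text
t: 37.2
tool_pos: [0.5824, 0.3498, 0.1961]
ee_rot: [0.0, 0.708, 0.706, 0.001]
ft_force: [-1.3, 0.3, 5.0]
gripper_width: 0.024
grasp_force: 30.0
```

Request:
drive_tool --steps '[[[0, 0, 0.001], [0, 0, 0], 0.4], [[0, 0, 0.001], [0, 0, 0], 0.4], [[0, 0, 0.001], [0, 0, 0], 0.4], [[0, 0, 0.05], [0, 0, 0], 0.4], [[0, 0, 0.15], [0, 0, 0], 0.4], [[0, 0, 0.25], [0, 0, 0.2], 0.4], [[0, -0.1, 0.28], [0, 0, 1], 0.5], [[0, -0.2, 0.28], [0, 0, 1], 0.5], [[0, -0.3, 0.28], [0, 0, 1], 0.5], [[0, -0.4, 0.28], [0, 0, 1], 0.5]]'

```text
t: 38.2
tool_pos: [0.5817, 0.1532, 0.3354]
ee_rot: [0.0, 0.402, 0.916, 0.0]
ft_force: [-0.8, -0.2, 0.3]
gripper_width: 0.0439
grasp_force: 0.0
```

```bash
python3 st.py
```

```text
pos [0.5817 0.1532 0.3354] yang 42.56 F [-0.8 -0.2  0.3] w 0.0439 t 38.2 q6 -0.5
```

Request:
drive_tool --steps '[[[0.239, -0.404, 0.02], [0, 0, 0.541], 0.5], [[0.239, -0.404, 0.02], [0, 0, 0.541], 0.5], [[0.239, -0.404, 0.02], [0, 0, 0.541], 0.5], [[0.239, -0.404, 0.02], [0, 0, 0.541], 0.5], [[0.239, -0.404, 0.02], [0, 0, 0.541], 0.5], [[0.239, -0.404, 0.02], [0, 0, 0.541], 0.5], [[0.239, -0.404, 0.02], [0, 0, 0.541], 0.5], [[0.239, -0.404, 0], [0, 0, 0.541], 0.5]]'

```text
t: 39.0
tool_pos: [0.7018, -0.0469, 0.3358]
ee_rot: [0.001, -0.006, 1.0, -0.0]
ft_force: [0.1, 0.1, -0.0]
gripper_width: 0.0435
grasp_force: 0.0
```

```bash
python3 st.py; python3 - <<'E'
from h import *
a,b=snapshot('scene'),snapshot('top')
np.set_printoptions(precision=4,suppress=True)
print(fit((a,b),'blue',lambda q:box(q[0],q[1],q[2],(.024,.034,.024),.003),[.5824,.3515,0],[.5824,.3515,.015]))
print(fit((a,),'orange',lambda q:box(q[0],q[1],0,(.022,.022,.024),.086),[.7015,-.049],[.7015,-.049,.098]))
ims=[]
for s,bx,k in((a,(205,110,295,190),4.5),(b,(145,170,225,250),4.5)):
    im=cv2.cvtColor(np.array(s['pixels']),cv2.COLOR_RGB2BGR)[bx[1]:bx[3],bx[0]:bx[2]]
    ims.append(cv2.resize(im,None,fx=k,fy=k,interpolation=cv2.INTER_CUBIC))
cv2.imwrite('pics/lk.png',np.hstack(ims))
E
```

```text
pos [ 0.7018 -0.0469  0.3358] yang 90.7 F [ 0.1  0.1 -0. ] w 0.0435 t 39.0 q6 -1.67
(array([0.5816, 0.3499, 0.029 ]), np.float64(0.20077824592590332))
(array([ 0.7029, -0.0522]), np.float64(0.20359516143798828))
```

View pics/lk.png

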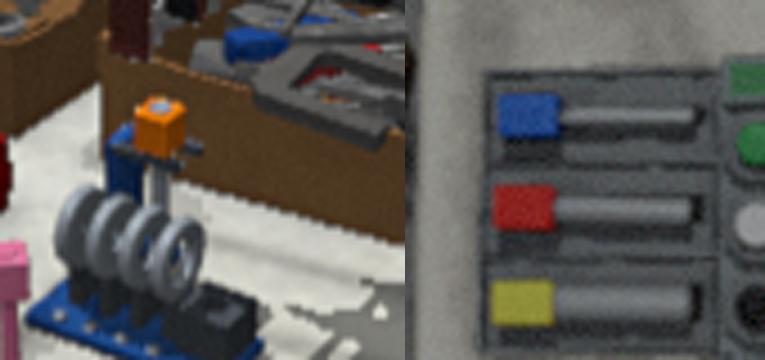

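The crop shows the lock pin upright in the fork at (160,128). The tray half shows blue, red and yellow lying flat in the far, middle and near lanes.

Request:
drive_tool --steps '[[[0, -0.003, -0.06], [0, 0, 0.006], 0.5], [[0, -0.003, -0.11], [0, 0, 0.006], 0.5], [[0, -0.003, -0.11], [0, 0, 0.006], 0.5], [[0, -0.003, -0.11], [0, 0, 0.006], 0.5]]'

```text
t: 39.5
tool_pos: [0.7015, -0.0478, 0.28]
ee_rot: [-0.001, -0.012, 1.0, 0.0]
ft_force: [0.6, 0.4, 0.6]
gripper_width: 0.0444
grasp_force: 0.0
```

```bash
python3 st.py
```

```text
pos [ 0.7015 -0.0478  0.28  ] yang 91.42 F [0.6 0.4 0.6] w 0.0444 t 39.5 q6 -1.68
```

Request:
drive_tool --steps '[[[0, -0.0024, -0.004], [0, 0, 0], 0.4], [[0, -0.0024, -0.004], [0, 0, 0], 0.1], [[0, -0.0024, -0.004], [0, 0, 0], 0.1], [[0, -0.0024, -0.004], [0, 0, 0], 0.1], [[0, -0.0024, -0.004], [0, 0, 0], 0.1], [[0, -0.0024, -0.004], [0, 0, 0], 0.1]]'

```text
t: 40.1
tool_pos: [0.7019, -0.0498, 0.2792]
ee_rot: [0.001, -0.012, 1.0, -0.0]
ft_force: [-0.1, 0.7, 6.3]
gripper_width: 0.0216
grasp_force: 30.0
```

```bash
python3 st.py
```

```text
pos [ 0.7019 -0.0498  0.2792] yang 91.4 F [-0.1  0.7  6.3] w 0.0216 t 40.1 q6 -1.68
```

Request:
drive_tool --steps '[[[0, 0, 0.012], [0, 0, 0], 0.1], [[0, 0, 0.012], [0, 0, 0], 0.1], [[-0.03, 0, 0.012], [0, 0, 0], 0.1], [[-0.07, 0, 0.012], [0, 0, 0], 0.1], [[-0.07, 0, 0.012], [0, 0, 0], 0.1], [[-0.1, 0, 0.07], [0, 0, 0], 0.1], [[-0.13, 0, 0.07], [0, 0, 0], 0.1], [[-0.13, 0.06, 0.07], [0, 0, 0], 0.1], [[-0.13, 0.099, 0.07], [0, 0, 0], 0.1], [[-0.13, 0.099, 0.07], [0, 0, 0], 0.1]]'

```text
t: 41.1
tool_pos: [0.6372, 0.0016, 0.3134]
ee_rot: [0.0, -0.013, 1.0, 0.0]
ft_force: [0.6, -0.1, -1.2]
gripper_width: 0.0222
grasp_force: 30.0
```

Request:
drive_tool --steps '[[[0, 0, 0], [0, 0, 0], 0.1], [[0, 0, 0], [0, 0, 0], 0.1]]'

```text
t: 41.3
tool_pos: [0.637, -0.0009, 0.3131]
ee_rot: [0.0, -0.012, 1.0, -0.0]
ft_force: [0.6, -1.1, -1.3]
gripper_width: 0.022
grasp_force: 30.0
```

Request:
drive_tool --steps '[[[0, 0.0012, -0.012], [0, 0, 0], 0.1], [[0, 0.0012, -0.024], [0, 0, 0], 0.1], [[0, 0.0012, -0.036], [0, 0, 0], 0.1], [[0, 0.0012, -0.036], [0, 0, 0], 0.1]]'

```text
t: 41.7
tool_pos: [0.6362, 0.0, 0.2938]
ee_rot: [-0.001, -0.012, 1.0, 0.0]
ft_force: [0.4, -1.1, -1.1]
gripper_width: 0.022
grasp_force: 30.0
```

Request:
drive_tool --steps '[[[0.001, -0.0005, -0.012], [0, 0, 0], 0.1], [[0.001, -0.0005, -0.024], [0, 0, 0], 0.1], [[0.001, -0.0005, -0.036], [0, 0, 0], 0.1], [[0.001, -0.0005, -0.04], [0, 0, 0], 0.1], [[0.001, -0.0005, -0.04], [0, 0, 0], 0.1]]'

```text
t: 42.2
tool_pos: [0.637, 0.0001, 0.2746]
ee_rot: [-0.0, -0.012, 1.0, 0.0]
ft_force: [0.5, 0.3, -0.7]
gripper_width: 0.022
grasp_force: 30.0
```

Almost seated. I'll go a little lower, then release, rise and head for the black key.

Request:
drive_tool --steps '[[[0, 0, -0.003], [0, 0, 0], 0.1], [[0, 0, -0.003], [0, 0, 0], 0.1], [[0, 0, -0.003], [0, 0, 0], 0.5], [[0, 0, -0.003], [0, 0, 0], 0.5], [[0, 0, -0.003], [0, 0, 0], 0.5], [[0, 0, 0.06], [0, 0, 0], 0.5], [[0, 0, 0.12], [0, 0, 0], 0.5], [[0, 0, 0.12], [0, 0, -0.1], 0.5], [[-0.1, 0.1, 0.12], [0, 0, -1], 0.3], [[-0.2, 0.2, 0.12], [0, 0, -1], 0.2]]'

```text
t: 43.2
tool_pos: [0.5661, 0.0708, 0.3356]
ee_rot: [0.001, 0.215, 0.977, 0.0]
ft_force: [0.3, 0.5, -0.7]
gripper_width: 0.0315
grasp_force: 0.0
```

```bash
python3 st.py; python3 - <<'E'
from h import *
a,b=snapshot('scene'),snapshot('top')
np.set_printoptions(precision=4,suppress=True)
for V in((a,),(b,)):
  try: print(fit(V,'orange',lambda q:box(q[0],q[1],0,(.022,.022,.024),q[2]),[.6363,0,.08],[.6363,0,.092],steps=[.006]*3))
  except Exception as e: print(e)
save(a,'z.png',(180,110,320,300),3)
E
```

```text
pos [0.5661 0.0708 0.3356] yang 65.13 F [ 0.3  0.5 -0.7] w 0.0315 t 43.2 q6 -1.03
(array([ 0.6384, -0.0014,  0.0807]), np.float64(0.5201294422149658))
attempt to get argmax of an empty sequence
```

View pics/z.png

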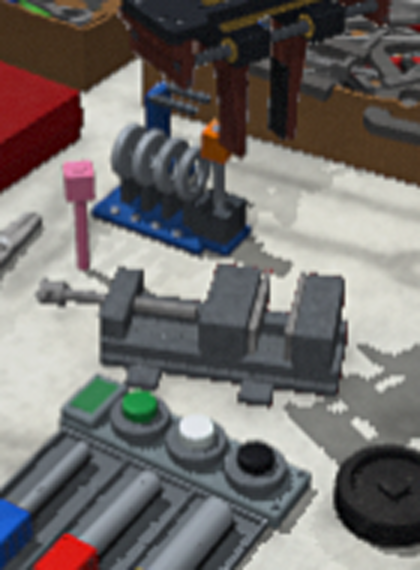

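The picture shows the lock pin fully down in its bore at (215,150). All keys are up, with the black key at (255,460).

Request:
drive_tool --steps '[[[-0.184, 0.308, 0], [0, 0, -0.724], 0], [[-0.184, 0.308, 0], [0, 0, -0.724], 0], [[-0.184, 0.308, 0], [0, 0, -0.724], 0], [[-0.184, 0.308, 0], [0, 0, -0.724], 0], [[-0.184, 0.308, 0], [0, 0, -0.724], 0], [[-0.184, 0.308, 0], [0, 0, -0.724], 0], [[-0.184, 0.308, 0], [0, 0, -0.724], 0], [[-0.184, 0.308, -0.06], [0, 0, -0.724], 0], [[-0.184, 0.308, -0.14], [0, 0, -0.724], 0], [[-0.184, 0.308, -0.2], [0, 0, -0.724], 0]]'

```text
t: 44.3
tool_pos: [0.4748, 0.2246, 0.234]
ee_rot: [0.0, 0.704, 0.71, 0.0]
ft_force: [-0.0, 0.1, -0.8]
gripper_width: 0.0006
grasp_force: 0.0
```

Request:
drive_tool --steps '[[[0, 0, 0], [0, 0, 0], 0], [[0, 0, 0], [0, 0, 0], 0]]'

```text
t: 44.5
tool_pos: [0.4749, 0.2247, 0.2354]
ee_rot: [-0.0, 0.704, 0.71, -0.0]
ft_force: [0.9, 0.3, 1.7]
gripper_width: 0.0003
grasp_force: 0.0
```

Request:
drive_tool --steps '[[[-0.001, 0, -0.02], [0, 0, 0], 0], [[-0.001, 0, -0.036], [0, 0, 0], 0], [[-0.001, 0, -0.044], [0, 0, 0], 0], [[-0.001, 0, -0.048], [0, 0, 0], 0], [[-0.001, 0, -0.048], [0, 0, 0], 0], [[-0.001, 0, -0.048], [0, 0, 0], 0]]'

```text
t: 45.1
tool_pos: [0.4745, 0.225, 0.2123]
ee_rot: [0.0, 0.704, 0.71, 0.001]
ft_force: [0.1, 0.2, 9.1]
gripper_width: 0.0003
grasp_force: 4.4
```

9.1 N is more than the spring gives, so the key is bottomed. I'll hold briefly, rise, check and hand in.

Request:
drive_tool --steps '[[[0, 0, -0.001], [0, 0, 0], 0], [[0, 0, -0.001], [0, 0, 0], 0], [[0, 0, 0.05], [0, 0, 0], 0], [[0, 0, 0.15], [0, 0, 0], 0], [[0, 0, 0.25], [0, 0, 0], 0], [[0, -0.2, 0.3], [0, 0, 0], 0], [[0, -0.3, 0.3], [0, 0, 0], 0], [[0, -0.3, 0.3], [0, 0, 0], 0], [[0, -0.3, 0.3], [0, 0, 0], 0], [[0, -0.3, 0.3], [0, 0, 0], 0]]'

```text
t: 46.1
tool_pos: [0.4738, 0.0737, 0.3616]
ee_rot: [0.0, 0.705, 0.709, 0.0]
ft_force: [0.2, 0.3, 0.3]
gripper_width: 0.0008
grasp_force: 0.0
```

```bash
python3 - <<'E'
from h import *
np.set_printoptions(precision=4,suppress=True)
a,b=snapshot('scene'),snapshot('top')
for c,x in(('red',.5317),('yellow',.479),('blue',.582)): print(c,fit((a,b),c,lambda q:box(q[0],q[1],q[2],(.024,.034,.024),.003),[x,.351,0],[x,.351,.015]))
print('lock',fit((a,),'orange',lambda q:box(q[0],q[1],0,(.022,.022,.024),q[2]),[.6363,0,.08],[.6363,0,.092],steps=[.006]*3))
print(job.job_done())
E
```

```text
red (array([0.531 , 0.3518, 0.0461]), np.float64(0.3287180960178375))
yellow (array([0.4776, 0.3533, 0.064 ]), np.float64(0.21062657237052917))
blue (array([0.5815, 0.3502, 0.0034]), np.float64(0.20468097925186157))
lock (array([0.6358, 0.0003, 0.0825]), np.float64(0.22832679748535156))
the job is handed in; nothing more can be done
None
```

I finished the whole sequence and handed the job in at about 46 s; in the last camera check the yellow, red and blue pins lay in the near, middle and far lanes and the lock pin was back in its bore, but no verdict came back.

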